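Put the test kit's supplies into their holders

ROBOT

A 6-joint arm with a two-finger parallel gripper is mounted at the origin on a cart in front of the work surface, level with it; the furniture and walls round the work are solid. World frame = base frame: x ahead of the robot, y to its left, z up, the work surface at z = 0. Lengths are in m, angles in rad, forces in N, time in s.
With the tool pointing down it reaches from about 0.225 to 0.875 m from the base axis. Payload 3.4 kg.
Tool frame: the origin (TCP) lies at the very end of the fingers, on their centre line; the grasp point (between the pads) lies manip.hold_point_z behind it (manip.hold_point_z is the distance from the TCP to the grasp point, in m); x points along the fingers, y is the direction in which the jaws open and shut, and the axes are right-handed (so a half turn about x gives the same grasp; the last joint's range is limited). The gripper opens to 85 mm and grips with 20 to 120 N. Pads are 22 mm wide; open, the fingers measure 114 mm over their backs; the gripper's body (76 mm by 85 mm) begins 54 mm behind the grasp point. The pads swing forward as they close: fully open they stand 13 mm farther back than shut.
Start: joints at [-0.121, 0.276, 1.505, -0, 1.361, -0.121], TCP at [0.575, -0, 0.231] pointing down, gripper open.
Joint ranges: [-2.89, 2.89], [-0.75, 2.08], [0.22, 2.7], [-1.18, 4.32], [0.11, 2.71], [-2.7, 2.7]. Speed limits (rad/s): [2.57, 2.57, 3.14, 3.14, 3.14, 3.14].

INTERFACE

Orientations are given as a unit quaternion [w, x, y, z].
In Python, from rig import manip gives the robot as it stands.
- The arm moves only by the tool step_arm, never from a script. Its argument "targets" is a list of rows, each a list of 2 entries, a list of its own where there are three numbers: the shift along the tool's x, y, z in mm, then the turn about the tool's x in degrees. A call has 1 to 20 rows; each row is the pose to reach, as a shift and turn from the pose commanded when the call began, along the tool's axes at that moment; what a row does not reach only later rows make up. A row lasts 1/10 s, in which the tool goes at most 50 mm and 8.59 degrees, less where a joint would pass 70% of its speed; a pose out of reach is approached as far as the arm can. A call with a gripper value outside its range is refused whole. "grip" is the closure, from 0 (fully open) to 1 (shut), set as the call begins (left out, the last holds). The fingers move at their own pace and stop on an object; "grip_force" is the grip in N (left out, the last holds). Time passes only in rows, so rows that repeat a pose let the fingers close. It gives the time, the measured TCP pose, the force and the opening at its end, in the units of the state.
- manip.get_state(): the state, without advancing time (a new reading comes with each control period).
- manip.get_image(name): name is "scene" or "side" or "wrist"; returns a dict with "image" (480x640x3 uint8, red, green, blue), "fx", "fy", "cx", "cy" (pixels), "pose" (4x4, takes a point from camera to world coordinates). Camera axes: x right, y down, z forward; pixel columns grow to the right and rows downward; lengths in m; the calibration is good to about 2 mm. A picture is of the moment at which its call begins. There is no depth.
- manip.sign_off(): hands the job in, once; it reports no verdict.
Trained networks look in a picture, given as the dict that the camera call returned (one of the last four; its "shot" number tells which), for a name from the list of things; names that differ only in an ending like _2 or _b are one class to them, and where a whole thing is asked for, a point or a joint stands for the part that bears it (a point fixed in the world has none). Each returns a list of dicts, best first, with "confidence" (0 to 1); they miss things now and then, are a little off and sometimes report something else, mostly with a low value. They report only what shows in the picture. A call takes as long as a camera call. They do not tell look-alikes from the thing itself.
- manip.search_frame(picture, thing): "xyz" ([x, y, z] in m, in world coordinates, good to about 4 mm: the middle of the surface that is visible of it).
- manip.regions_of(picture, thing): "region" (480x640 bool, what is visible of it).
The state is a dict: "clock": time; "qpos": joint angles; "qd": joint speeds; "effort": joint torques, N m; "position": TCP position; "ee_rot": TCP orientation; "contact_force": force on the tool from outside, world axes, zero at the start; "moment": the same for the moment, N m; "width": finger opening in m.
Only numpy, scipy, OpenCV 4.12 (cv2) and the standard library are available. Lean on these libraries where they do the work, as an engineer would, in place of code of your own. Each camera call takes 0.05 s, during which the arm holds its last target.

TASK

Put the four closed supplies of the test kit - the black-capped bottle, the lidded specimen cup, the small dropper vial and the small dark carton - each into the grey holder block whose recess is made for its shape and size (the widest round recess is the bottle's, the middle one the cup's, the smallest the vial's, the rectangular one the carton's), standing upright on the recess floor. Keep them upright and set them down rather than dropping them, and leave the open glass beaker and the roll of tape where they are.

Things in the scene. Friction and masses are not known exactly. Their poses are not given: they have to be found in the camera images.
- bottle: white plastic reagent bottle with a black screw cap, 120 mm high; body 56 mm across, straight for its lower 75 mm or so, with sloping shoulders up to 92 mm; cap 35 mm across from 92 to 120 mm; 0.2 kg; origin at the centre of its underside, z up
- cup: white specimen cup with a fixed white lid, 55 mm high; body 45 mm across, lid 49 mm across (top 10 mm); origin at the centre of its underside, z up
- vial: small brownish dropper vial, 58 mm high; body 26 mm across up to about 42 mm, white cap 17 mm across above it; origin at the centre of its underside, z up
- carton: small dark closed carton, 41 mm (its x) by 56 mm (its y), 53 mm high; origin at the centre of its underside (within 1 mm), z up
- bottle_holder: fixed grey plastic block, 88 x 88 x 20 mm, with one 14 mm deep round recess 72 mm in diameter sunk in its top and centred in it (recess floor, dark rubber, 6 mm above the counter; block top 20 mm above it); origin at the centre of the block's underside, z up
- cup_holder: fixed grey plastic block, 88 x 88 x 20 mm, with one 14 mm deep round recess 60 mm in diameter sunk in its top and centred in it (recess floor, dark rubber, 6 mm above the counter; block top 20 mm above it); origin at the centre of the block's underside, z up
- vial_holder: fixed grey plastic block, 88 x 88 x 20 mm, with one 14 mm deep round recess 42 mm in diameter sunk in its top and centred in it (recess floor, dark rubber, 6 mm above the counter; block top 20 mm above it); origin at the centre of the block's underside, z up
- carton_holder: fixed grey plastic block, 88 x 88 x 20 mm, with one 14 mm deep rectangular recess, 55 mm (its x) by 70 mm (its y) sunk in its top and centred in it (recess floor, dark rubber, 6 mm above the counter; block top 20 mm above it); origin at the centre of the block's underside, z up; the carton goes in with its long side along the recess's long side, either way round
- beaker: bystander: open clear glass beaker, 50 mm across, 67 mm high; not to be moved; origin at the centre of its underside, z up
- tape: bystander: roll of cream tape lying flat, 55 mm across, 18 mm high; not to be moved; origin at the centre of its underside, z up
Mind the look-alikes: they are no part of the job. What is shaped like the bottle but orange is not meant.

How it is judged:
At the end, for the whole second after the job is handed in: Bottle, cup, vial and carton each stand in their own holder: centre within 12 mm of the holder's centre, underside on the recess floor (3 to 9.5 mm above the counter), tilted less than 0.1 rad, at rest; the beaker and the tape are within 30 mm of where they were (horizontal distance between bottle and bottle_holder below 0.012 m and z of bottle in the frame of bottle_holder between 0.003 and 0.0095 m and angle between each of bottle, cup, vial, carton's own z axis and vertical below 0.1 rad and linear speed of each of bottle, cup, vial, carton below 0.02 m/s and angular speed of each of bottle, cup, vial, carton below 0.4 rad/s and horizontal distance between cup and cup_holder below 0.012 m and z of cup in the frame of cup_holder between 0.003 and 0.0095 m and horizontal distance between vial and vial_holder below 0.012 m and z of vial in the frame of vial_holder between 0.003 and 0.0095 m and horizontal distance between carton and carton_holder below 0.012 m and z of carton in the frame of carton_holder between 0.003 and 0.0095 m and distance of each of beaker, tape from where it was at the start of the episode below 0.03 m); the robot touches nothing.
It fails at once if a supply is tipped more than about 45 degrees (angle between any of bottle, cup, vial, carton's own z axis and vertical above 0.8 rad).
It fails at once if a supply is dropped or thrown (faster than 0.7 m/s while the fingers do not touch it) ((linear speed of bottle above 0.7 m/s and contact force between bottle and the fingers below 0.05 N) or (linear speed of cup above 0.7 m/s and contact force between cup and the fingers below 0.05 N) or (linear speed of vial above 0.7 m/s and contact force between vial and the fingers below 0.05 N) or (linear speed of carton above 0.7 m/s and contact force between carton and the fingers below 0.05 N)).
It fails at once if the beaker or the tape is moved more than 30 mm or the beaker tipped over (distance of any of beaker, tape from where it was at the start of the episode above 0.03 m or angle between beaker's own z axis and vertical above 0.5 rad).
It also fails if it takes over 120 s, if anything falls off the work surface, if the arm or the gripper's body presses on something with over 40 N, if the wrist force passes 120 N, or if a joint passes its speed limit or range.

## Working session

There is one attempt and no reset: what is moved stays moved. The work goes in short steps, Python scripts to look and compute and a tool call to move; the robot and the scene stay as the last step left them, time stands still between calls to the robot, and variables do not carry over. Pictures are saved under pics/ and viewed, and the job is handed in when it is done.

Besides the shell and the picture viewer there is one more tool, called after "Call:" by a JSON object that holds its "op" and its "data". step_arm: Moves the arm, as the interface text tells. Its arguments: {"type":"object","properties":{"targets":{"type":"array"},"grip":{"type":"number"},"grip_force":{"type":"number"}},"required":["targets"]}

```bash
ls; mkdir -p pics; python3 - <<'E'
from rig import manip
import cv2
print(manip.get_state(), manip.hold_point_z)
for n in ["scene","side","wrist"]:
    d=manip.get_image(n); cv2.imwrite(f"pics/{n}0.png",d["image"][:,:,::-1]); print(n,d["fx"],d["pose"].round(3).tolist(),d["shot"])
E
```

```text
pics
{'clock': 0.0, 'qpos': array([-1.20989335e-01,  2.76574149e-01,  1.50610260e+00, -9.14257780e-06,
        1.36071565e+00, -1.21006188e-01]), 'qd': array([ 0.00078781,  0.00035598, -0.00050418, -0.00071888,  0.00138962,
       -0.00185178]), 'effort': array([ 6.20495921e-04, -4.16768074e+01, -2.45808578e+01, -1.52056768e-04,
        1.11346930e-02,  1.69860516e-05]), 'position': array([5.74478811e-01, 6.08279494e-05, 2.30463772e-01]), 'ee_rot': array([ 0.49950548,  0.49960028,  0.5005035 , -0.50038993]), 'contact_force': array([ 0.89617896,  0.41209241, -0.22194542]), 'moment': array([-0.01334787, -0.01889693,  0.02884182]), 'width': 0.0845699303558834} 0.0187
scene 476.1162884017708 [[0.812, -0.449, 0.374, 0.125], [-0.584, -0.606, 0.54, -0.855], [-0.016, -0.656, -0.754, 0.964], [0.0, 0.0, 0.0, 1.0]] 1
side 600.2971903251331 [[-0.941, -0.134, 0.31, 0.018], [-0.338, 0.387, -0.858, 1.345], [-0.005, -0.912, -0.41, 0.767], [0.0, 0.0, 0.0, 1.0]] 2
wrist 394.068817743994 [[1.0, 0.001, -0.002, 0.576], [0.0, -0.966, -0.257, 0.065], [-0.002, 0.257, -0.966, 0.373], [0.0, 0.0, 0.0, 1.0]] 3
```

View pics/scene0.png

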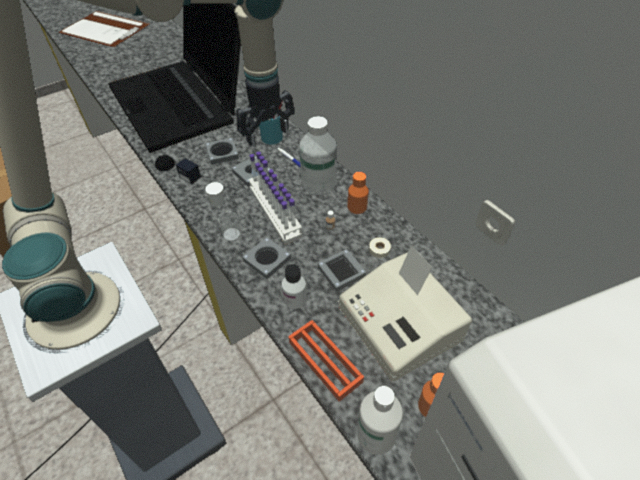

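View pics/side0.png

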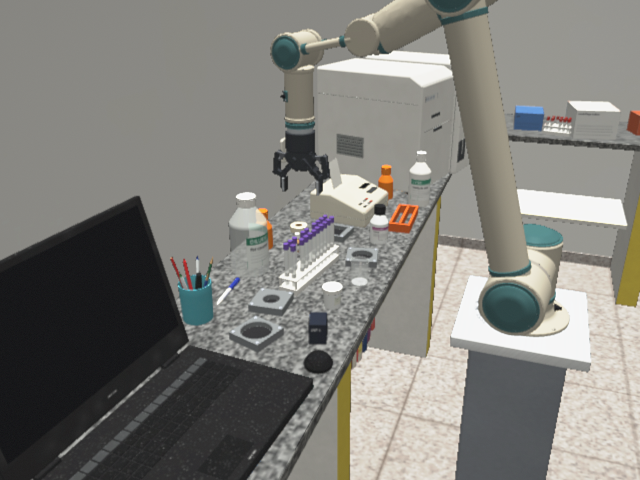

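View pics/wrist0.png

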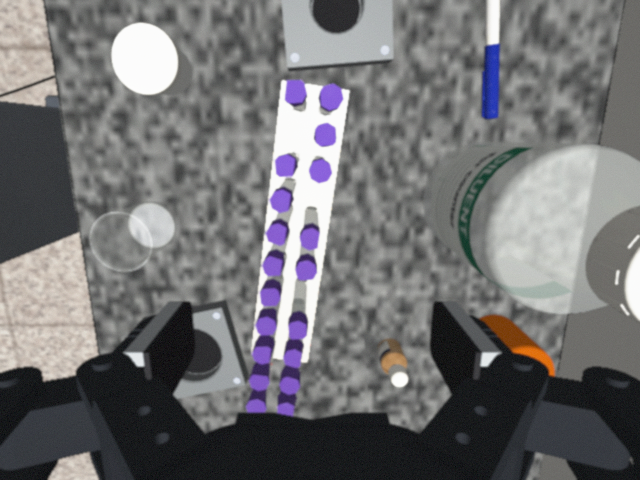

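The scene camera shows the bottle (292,285), cup (214,188), vial (330,216), carton (188,170), beaker (232,235) and tape (380,245). The holders are at (221,150), (248,172), (268,256) and (342,267). A tube rack, a large diluent bottle and an orange bottle stand between them.

```bash
cat > h.py <<'E'
from rig import manip
import numpy as np, cv2
def plane(d,u,v,z):
    P=np.asarray(d["pose"]); r=P[:3,:3]@np.array([(u-d["cx"])/d["fx"],(v-d["cy"])/d["fy"],1.]); o=P[:3,3]
    return o+r*(z-o[2])/r[2]
def proj(d,p):
    P=np.asarray(d["pose"]); q=P[:3,:3].T@(np.asarray(p)-P[:3,3]); return np.array([d["fx"]*q[0]/q[2]+d["cx"],d["fy"]*q[1]/q[2]+d["cy"]])
E
python3 - <<'E'
from h import *
for n in ["scene","side","wrist"]:
    d=manip.get_image(n)
    for t in ["bottle","cup","vial","carton","bottle_holder","cup_holder","vial_holder","carton_holder","beaker","tape"]:
        for r in manip.search_frame(d,t)[:4]:
            print(n,t,round(r["confidence"],2),np.round(r["xyz"],3), proj(d,r["xyz"]).round())
E
```

```text
scene bottle 0.85 [ 0.507 -0.669  0.078] [430. 392.]
scene bottle 0.78 [ 0.748 -0.144  0.066] [356. 192.]
scene bottle 0.59 [ 0.431 -0.308  0.072] [292. 288.]
scene cup 0.55 [ 0.707 -0.3    0.018] [380. 246.]
scene carton 0.92 [0.43  0.251 0.038] [188. 169.]
scene bottle_holder 0.86 [0.565 0.306 0.012] [221. 150.]
scene cup_holder 0.59 [ 0.453 -0.15   0.022] [266. 254.]
scene vial_holder 0.79 [0.57  0.182 0.019] [241. 168.]
scene carton_holder 0.66 [ 0.578 -0.297  0.014] [340. 269.]
scene beaker 0.65 [ 0.425 -0.029  0.042] [232. 225.]
scene tape 0.69 [ 0.711 -0.299  0.02 ] [381. 244.]
scene tape 0.68 [ 0.578 -0.294  0.013] [339. 269.]
side bottle 0.76 [ 0.435 -0.272  0.061] [380. 226.]
side bottle 0.64 [ 0.511 -0.657  0.068] [388. 182.]
side bottle 0.56 [ 0.733 -0.129  0.062] [270. 230.]
side cup 0.87 [0.446 0.139 0.041] [331. 295.]
side vial 0.49 [ 0.652 -0.146  0.041] [298. 238.]
side carton 0.59 [0.427 0.288 0.04 ] [317. 328.]
side carton 0.34 [0.445 0.137 0.039] [332. 295.]
side bottle_holder 0.96 [0.567 0.308 0.01 ] [257. 333.]
side cup_holder 0.82 [ 0.452 -0.159  0.018] [364. 253.]
side vial_holder 0.73 [0.59  0.188 0.017] [269. 303.]
side vial_holder 0.23 [ 0.436 -0.27   0.063] [380. 225.]
side carton_holder 0.81 [ 0.559 -0.295  0.008] [343. 233.]
side beaker 0.87 [0.414 0.001 0.044] [360. 271.]
side tape 0.56 [ 0.712 -0.278  0.018] [296. 226.]
wrist bottle 0.87 [ 0.757 -0.108  0.056] [515. 338.]
wrist cup 0.61 [0.456 0.121 0.058] [149.  59.]
wrist vial 0.69 [ 0.649 -0.14   0.033] [387. 356.]
wrist cup_holder 0.56 [ 0.476 -0.154  0.017] [213. 360.]
wrist vial_holder 0.84 [0.597 0.147 0.019] [338.  34.]
wrist beaker 0.91 [ 0.409 -0.016  0.04 ] [121. 234.]
```

```bash
python3 - <<'E'
from h import *
d=manip.get_image("scene"); e=manip.get_image("side")
def crop(d,x0,y0,w,h,s): return cv2.resize(d["image"][y0:y0+h,x0:x0+w,::-1],None,fx=s,fy=s,interpolation=cv2.INTER_CUBIC)
cv2.imwrite("pics/c1.png",crop(d,140,120,160,120,5))
cv2.imwrite("pics/c2.png",crop(d,210,190,200,150,4))
cv2.imwrite("pics/c3.png",crop(e,210,210,200,150,4))
E
```

```text
(no output)
```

View pics/c1.png

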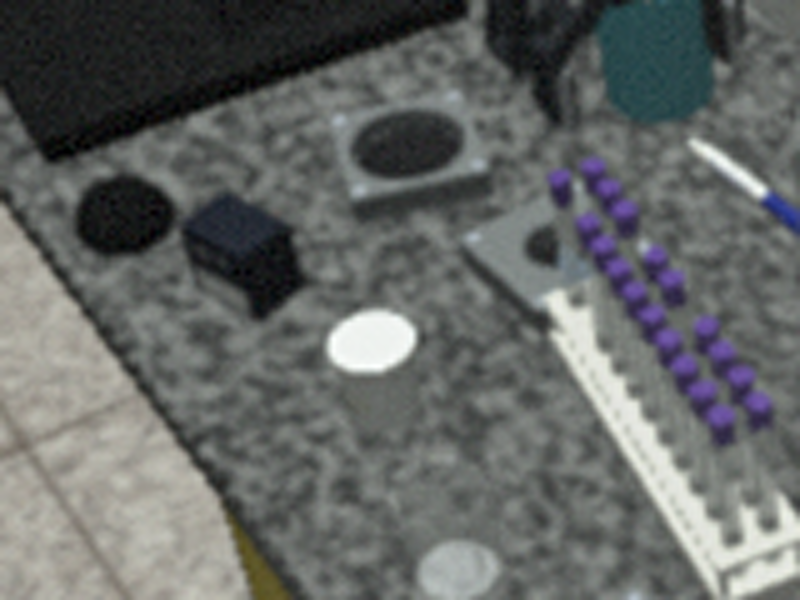

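View pics/c2.png

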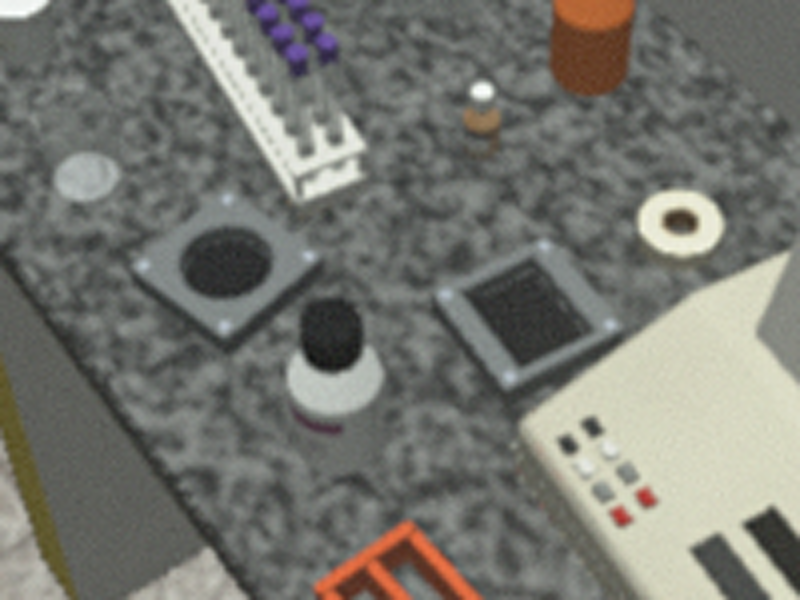

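View pics/c3.png

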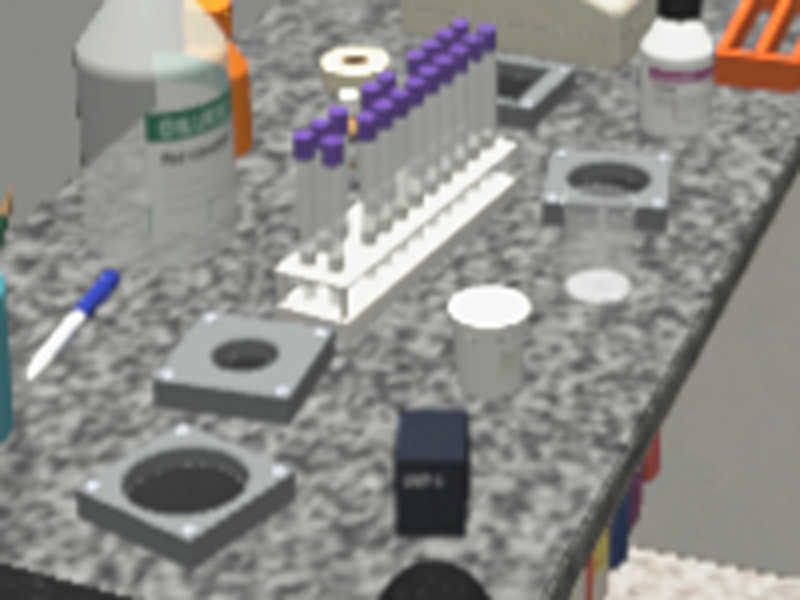

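```bash
python3 - <<'E'
from h import *
d=manip.get_image("scene"); e=manip.get_image("side"); w=manip.get_image("wrist")
C={"c1":(d,140,120,5),"c2":(d,210,190,4),"c3":(e,210,210,4),"w":(w,0,0,1)}
def P(c,pts,z):
    dd,x,y,s=C[c]; return np.array([plane(dd,x+(a+.5)/s-.5,y+(b+.5)/s-.5,z)[:2] for a,b in pts])
for n,c,p in [("bh","c3",[(183,430),(93,487),(190,545),(283,470)]),("bh","c1",[(340,120),(455,98),(480,163),(357,188)]),
 ("ch","c2",[(227,200),(143,265),(225,327),(308,257)]),("ch","c3",[(562,157),(555,193),(662,193),(663,157)]),
 ("vh","c3",[(210,318),(165,374),(286,386),(327,326)]),("vh","w",[(295,58),(385,50)]),
 ("carh","c2",[(543,245),(446,295),(510,379),(612,325)])]:
    q=P(c,p,.02); print(n,c,q.mean(0).round(4),"sides",np.linalg.norm(q-np.roll(q,-1,0),axis=1).round(3),"ang",np.degrees(np.arctan2(*(q-np.roll(q,-1,0)).T[::-1])).round(1), q.round(3).tolist())
for n,c,p,z in [("cup","c1",(372,341),.055),("cup","c3",(489,307),.055),("cup","w",(145,59),.055),("vial","c2",(482,91),.058),("vial","w",(400,379),.058),("bottle","c2",(330,310),.12)]:
    print(n,c,P(c,[p],z).round(4))
q=P("c1",[(185,235),(228,195),(297,232),(250,272)],.053);print("carton",q.mean(0),q.round(3).tolist())
q=P("c3",[(397,413),(466,413),(467,467),(400,465)],.053);print("carton",q.mean(0),q.round(3).tolist())
print(manip.get_state()["clock"])
E
```

```text
bh c3 [0.5643 0.3123] sides [0.075 0.084 0.087 0.076] ang [-106.4  -23.6   78.5  164.6] [[0.591, 0.263], [0.612, 0.335], [0.535, 0.368], [0.518, 0.283]]
bh c1 [0.5662 0.3021] sides [0.074 0.07  0.077 0.071] ang [ 160.9   73.9  -18.5 -108.6] [[0.542, 0.348], [0.612, 0.324], [0.592, 0.256], [0.519, 0.281]]
ch c2 [ 0.452  -0.1517] sides [0.073 0.075 0.074 0.074] ang [  11.5  102.5 -167.5  -77.2] [[0.48, -0.108], [0.408, -0.123], [0.424, -0.196], [0.496, -0.18]]
ch c3 [ 0.4539 -0.1519] sides [0.06  0.076 0.06  0.074] ang [ -76.9   19.2  104.9 -160.9] [[0.496, -0.169], [0.482, -0.11], [0.411, -0.135], [0.426, -0.193]]
vh c3 [0.5947 0.1649] sides [0.073 0.077 0.077 0.076] ang [ -86.6    8.5   94.1 -168.6] [[0.635, 0.135], [0.63, 0.208], [0.554, 0.197], [0.56, 0.12]]
vh w [0.599  0.1318] sides [0.074 0.074] ang [-175.3    4.7] [[0.562, 0.129], [0.636, 0.135]]
carh c2 [ 0.5829 -0.2966] sides [0.074 0.075 0.075 0.076] ang [ -3.2  84.9 176.2 -93.8] [[0.623, -0.261], [0.549, -0.257], [0.542, -0.332], [0.618, -0.337]]
cup c1 [[0.4495 0.1143]]
cup c3 [[0.4497 0.1226]]
cup w [[0.4515 0.1217]]
vial c2 [[ 0.6511 -0.1576]]
vial w [[ 0.6566 -0.1481]]
bottle c2 [[ 0.4459 -0.2904]]
carton [0.43096001 0.24551037] [[0.404, 0.263], [0.44, 0.282], [0.458, 0.226], [0.421, 0.211]]
carton [0.43010666 0.27337051] [[0.459, 0.254], [0.422, 0.241], [0.402, 0.294], [0.437, 0.304]]
2.05
```

Call:
{"op": "step_arm", "data": {"targets": [[[-30,-75,200],0],[[-30,-75,200],0],[[-30,-75,200],0],[[-30,-75,200],0],[[-30,-75,200],0],[[-30,-75,200],0],[[-30,-75,200],0],[[-30,-75,200],0]]}}

```text
clock: 2.85
position: [0.5003, -0.1986, 0.261]
ee_rot: [0.5, 0.5, 0.501, -0.499]
contact_force: [-0.1, 0.6, -1.2]
width: 0.0853
```

```bash
python3 - <<'E'
from h import *
s=manip.get_state();print(s["clock"],s["position"],s["ee_rot"],s["qpos"].round(2))
d=manip.get_image("wrist"); cv2.imwrite("pics/w1.png",d["image"][:,:,::-1]); np.save("w1.npy",d,allow_pickle=True); print(d["pose"].round(3))
E
```

```text
2.85 [ 0.5003463  -0.19855642  0.26102711] [ 0.50002841  0.49988817  0.50069356 -0.499389  ] [-0.51  0.21  1.53  0.    1.41 -0.51]
[[ 1.     0.002  0.     0.501]
 [ 0.002 -0.967 -0.256 -0.134]
 [-0.     0.256 -0.967  0.404]
 [ 0.     0.     0.     1.   ]]
```

View pics/w1.png

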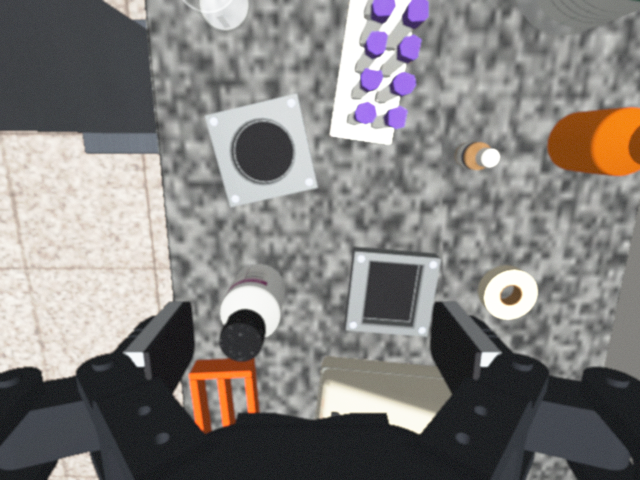

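The wrist picture shows the cup holder with screws at (214,121), (292,102), (309,188), (236,199). The carton holder is at (393,293), with its recess long along the image vertical. The bottle cap is at about (242,336) and the vial cap at (490,158).

```bash
python3 - <<'E'
from h import *
d=np.load("w1.npy",allow_pickle=True).item()
P=lambda pts,z:np.array([plane(d,a,b,z)[:2] for a,b in pts])
for n,p in [("ch",[(214,121),(292,102),(309,188),(236,199)]),("carh",[(361,258),(433,265),(422,331),(352,325)])]:
    q=P(p,.02);print(n,q.mean(0).round(4),np.linalg.norm(q-np.roll(q,-1,0),axis=1).round(3),np.degrees(np.arctan2(*(np.roll(q,-1,0)-q).T[::-1])).round(1))
print("vial",P([(490,158)],.058).round(4), P([(481,156)],.042))
print("bottle",P([(242,336)],.12).round(4))
print("rack end",P([(331,137),(393,144)],.02), "tubes", P([(366,113),(397,117)],.1))
print("tape",P([(509,293)],.018),"orange",P([(620,140)],.12))
s=cv2.resize(d["image"][230:390,180:460,::-1],None,fx=2.8,fy=2.8,interpolation=cv2.INTER_CUBIC);cv2.imwrite("pics/w1c.png",s)
s=cv2.resize(d["image"][60:260,190:330,::-1],None,fx=3,fy=3,interpolation=cv2.INTER_CUBIC);cv2.imwrite("pics/w1d.png",s)
E
```

```text
ch [ 0.4545 -0.1479] [0.075 0.081 0.072 0.075] [  13.   -78.8 -171.3  103.1]
carh [ 0.585  -0.2924] [0.074 0.075 0.076 0.075] [ -5.7 -94.5 174.8  84.6]
vial [[ 0.6541 -0.1498]] [[ 0.6529182  -0.14879674]]
bottle [[ 0.4458 -0.2858]]
rack end [[ 0.5190605  -0.13250925]
 [ 0.57774435 -0.13878884]] tubes [[ 0.54078118 -0.11569641]
 [ 0.56368743 -0.11845351]]
tape [[ 0.70802836 -0.2901223 ]] orange [[ 0.71588177 -0.13445697]]
```

View pics/w1c.png

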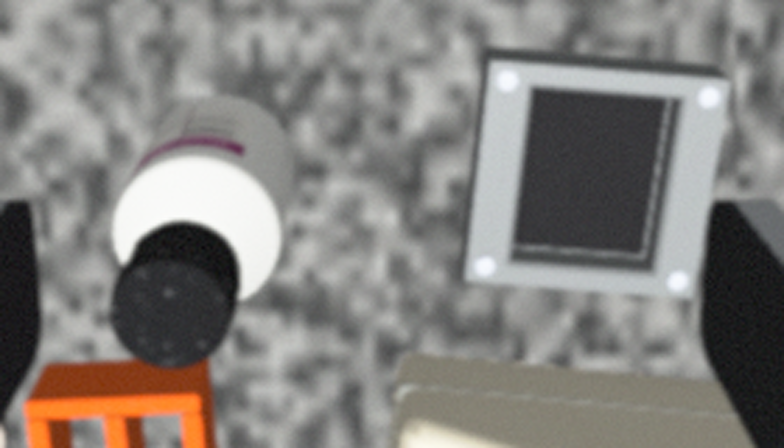

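View pics/w1d.png

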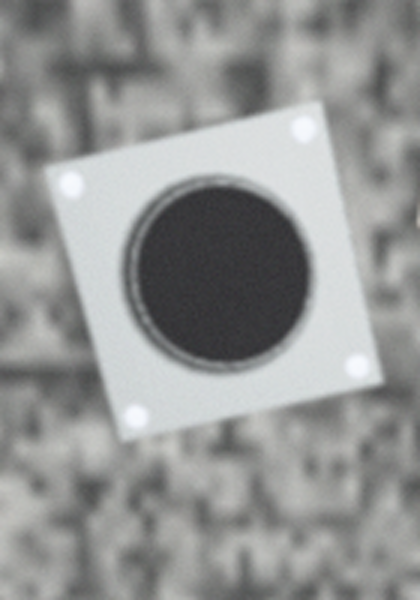

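Call:
{"op": "step_arm", "data": {"targets": [[[40,-54,90],0],[[40,-54,90],0],[[40,-54,90],0],[[101,-54,90],0],[[101,-54,90],0],[[101,-54,90],0],[[101,-54,90],0]]}}

```text
clock: 3.6
position: [0.4473, -0.2897, 0.1615]
ee_rot: [0.501, 0.5, 0.5, -0.499]
contact_force: [-0.5, 0.1, -0.6]
width: 0.0856
```

```bash
python3 - <<'E'
from h import *
s=manip.get_state();print(s["clock"],s["position"],s["ee_rot"])
d=manip.get_image("wrist"); cv2.imwrite("pics/w2.png",d["image"][:,:,::-1]); np.save("w2.npy",d,allow_pickle=True); print(d["pose"].round(3))
print(proj(d,[.446,-.289,.12]),proj(d,[.446,-.289,.0]))
E
```

```text
3.6 [ 0.44734482 -0.28970685  0.16148102] [ 0.50095563  0.49979419  0.49980331 -0.49944557]
[[ 1.     0.002  0.002  0.448]
 [ 0.002 -0.966 -0.258 -0.225]
 [ 0.001  0.258 -0.966  0.304]
 [ 0.     0.     0.     1.   ]]
[307.2016293  272.47930735] [308.75390634 222.06188453]
```

View pics/w2.png

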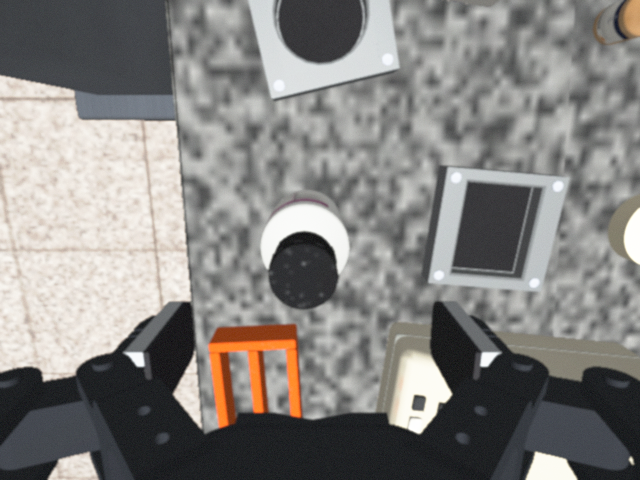

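The cap top is at (303,274), 2 mm off the prediction. The carton holder screws are at (456,177), (558,186), (534,283), (438,275).

```bash
python3 - <<'E'
from h import *
d=np.load("w2.npy",allow_pickle=True).item()
P=lambda pts,z:np.array([plane(d,a,b,z)[:2] for a,b in pts])
print("bottle",P([(303,274)],.12))
q=P([(456,177),(558,186),(534,283),(438,275)],.02);print(q.mean(0).round(4),np.linalg.norm(q-np.roll(q,-1,0),axis=1).round(3),np.degrees(np.arctan2(*(np.roll(q,-1,0)-q).T[::-1])).round(1))
print("ch",P([(279,86),(388,60)],.02))
E
```

```text
bottle [[ 0.44392163 -0.28979731]]
[ 0.5852 -0.292 ] [0.074 0.075 0.075 0.074] [ -4.9 -94.9 175.1  84.9]
ch [[ 0.42606326 -0.19106585]
 [ 0.49880316 -0.17474748]]
```

Call:
{"op": "step_arm", "data": {"targets": [[[20,-3,0],0],[[40,-3,0],0],[[60,-3,0],0],[[71,-3,0],0],[[71,-3,0],0],[[71,-3,0],0]], "grip": 0}}

```text
clock: 4.25
position: [0.4439, -0.2905, 0.0904]
ee_rot: [0.501, 0.5, 0.499, -0.5]
contact_force: [0.3, 0.1, 0.3]
width: 0.0854
```

Call:
{"op": "step_arm", "data": {"targets": [[[0,0,0],0],[[0,0,0],0],[[0,0,0],0],[[0,0,0],0],[[0,0,0],0],[[0,0,0],0],[[0,0,0],0],[[0,0,0],0],[[0,0,0],0],[[0,0,0],0]], "grip": 1, "grip_force": 50}}

```text
clock: 5.25
position: [0.4432, -0.2903, 0.09]
ee_rot: [0.5, 0.5, 0.5, -0.5]
contact_force: [-0.8, 0.3, 5.4]
width: 0.0336
```

```bash
python3 - <<'E'
from h import *
s=manip.get_state();print(s["clock"],s["position"],s["width"])
d=manip.get_image("side"); cv2.imwrite("pics/s1.png",cv2.resize(d["image"][130:290,290:490,::-1],None,fx=4,fy=3.75))
E
```

```text
5.25 [ 0.4432312  -0.29029455  0.08999297] 0.03355016122543812
```

View pics/s1.png

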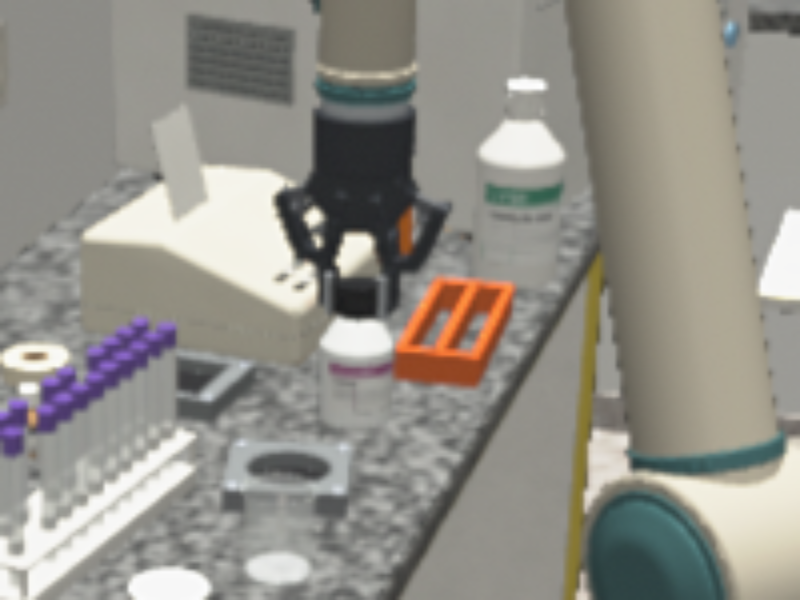

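Call:
{"op": "step_arm", "data": {"targets": [[[-20,0,0],0],[[-50,0,0],0],[[-90,0,0],0],[[-130,0,0],0],[[-160,0,0],0],[[-160,0,0],0],[[-160,0,-30],0],[[-160,0,-70],0],[[-160,0,-110],0],[[-160,0,-150],0],[[-160,0,-190],0],[[-160,0,-230],0],[[-160,0,-270],0],[[-160,0,-310],0],[[-160,0,-350],0],[[-160,0,-390],0],[[-160,20,-430],0],[[-160,40,-450],0],[[-160,60,-470],0],[[-160,70,-480],0]]}}

```text
clock: 7.3
position: [0.5134, 0.1915, 0.2468]
ee_rot: [0.5, 0.499, 0.501, -0.5]
contact_force: [-0.6, -1.0, -2.6]
width: 0.034
```

Call:
{"op": "step_arm", "data": {"targets": [[[0,20,-20],0],[[0,40,-40],0],[[0,50,-50],0],[[0,50,-50],0],[[0,50,-50],0]]}}

```text
clock: 7.8
position: [0.5618, 0.2389, 0.2484]
ee_rot: [-0.5, -0.499, -0.5, 0.501]
contact_force: [0.1, -0.4, -0.7]
width: 0.0336
```

```bash
python3 - <<'E'
from h import *
s=manip.get_state();print(s["clock"],s["position"],s["width"],s["contact_force"],s["ee_rot"])
d=manip.get_image("wrist"); cv2.imwrite("pics/w3.png",d["image"][:,:,::-1]); np.save("w3.npy",d,allow_pickle=True); print(d["pose"].round(3))
e=manip.get_image("side"); cv2.imwrite("pics/s3.png",e["image"][:,:,::-1])
E
```

```text
7.8 [0.5617951  0.23890794 0.24839305] 0.03359668102300541 [ 0.10104414 -0.37223041 -0.70153499] [-0.49964883 -0.49886135 -0.50025536  0.50123146]
[[ 1.     0.001 -0.003  0.563]
 [ 0.    -0.966 -0.259  0.304]
 [-0.003  0.259 -0.966  0.391]
 [ 0.     0.     0.     1.   ]]
```

View pics/w3.png

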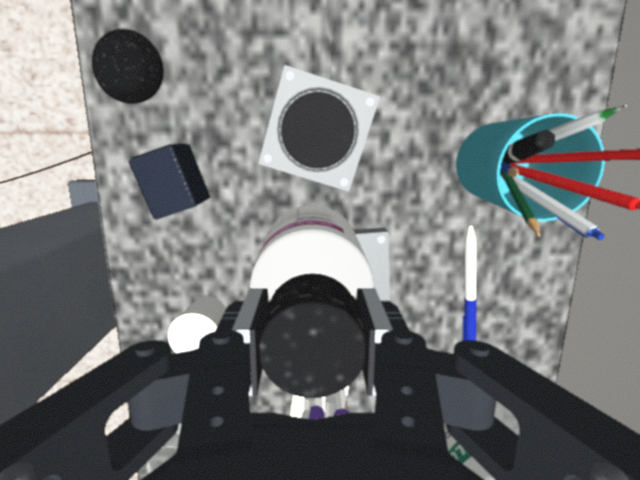

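View pics/s3.png

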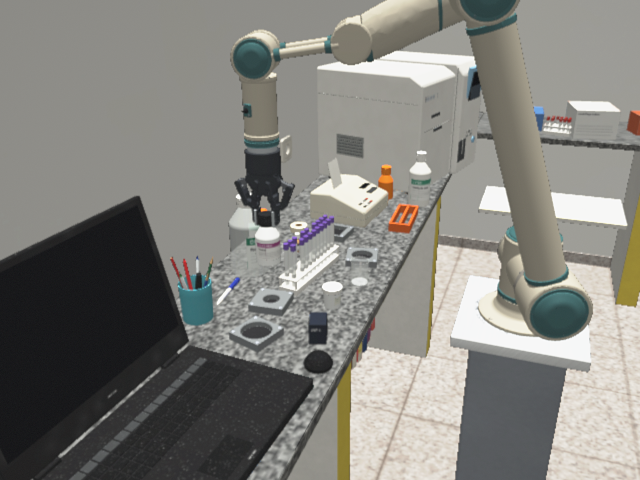

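The bottle hangs upright. The holder screws are at (290,75), (370,101), (346,184), (267,158), and the carton top is near (165,180).

```bash
python3 - <<'E'
from h import *
d=np.load("w3.npy",allow_pickle=True).item()
P=lambda pts,z:np.array([plane(d,a,b,z)[:2] for a,b in pts])
for p,z in [([(290,75),(370,101),(346,184),(267,158)],.02),([(131,156),(180,144),(197,207),(155,218)],.053)]:
    q=P(p,z);print(q.mean(0).round(4),np.linalg.norm(q-np.roll(q,-1,0),axis=1).round(3),np.degrees(np.arctan2(*(np.roll(q,-1,0)-q).T[::-1])).round(1))
print("pencilcup",P([(552,167)],.1),"lap")
print("bottle", P([(313,348)],.271), P([(312,262)],.2))
print(proj(d,[.5618,.2389,.278]),proj(d,[.5618,.2389,.15]))
cv2.imwrite("pics/w3c.png",cv2.resize(d["image"][120:240,110:230,::-1],None,fx=5,fy=5,interpolation=cv2.INTER_CUBIC))
E
```

```text
[0.5677 0.3097] [0.074 0.076 0.077 0.075] [ -16.9 -105.   162.    72.7]
[0.4374 0.2671] [0.043 0.054 0.039 0.055] [  13.1  -79.1 -165.4  105.5]
pencilcup [[0.73655372 0.28322393]] lap
bottle [[0.56316847 0.23494225]] [[0.56261937 0.24278795]]
[308.7274374  348.21511379] [310.93503373 243.67877698]
```

View pics/w3c.png

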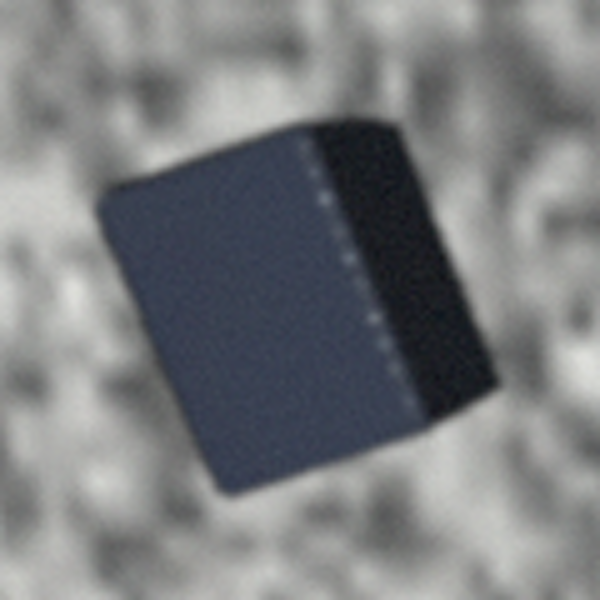

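Call:
{"op": "step_arm", "data": {"targets": [[[0,4,-30],0],[[0,4,-69],0],[[0,4,-69],0],[[0,4,-69],0],[[30,4,-69],0],[[60,4,-69],0],[[90,4,-69],0],[[115,4,-69],0],[[115,4,-69],0],[[115,4,-69],0]]}}

```text
clock: 8.9
position: [0.5671, 0.3079, 0.1349]
ee_rot: [-0.5, -0.5, -0.5, 0.5]
contact_force: [0.3, 0.9, -1.6]
width: 0.0336
```

```bash
python3 - <<'E'
from h import *
s=manip.get_state();print(s["clock"],s["position"],s["width"],s["contact_force"])
d=manip.get_image("wrist"); cv2.imwrite("pics/w4.png",d["image"][:,:,::-1])
e=manip.get_image("side"); cv2.imwrite("pics/s4.png",cv2.resize(e["image"][210:370,160:360,::-1],None,fx=4,fy=3.75)); print(proj(e,[.567,.309,.035]),proj(e,[.567,.309,.02]))
E
```

```text
8.9 [0.56712149 0.30790766 0.13493898] 0.0335519693717781 [ 0.3448033   0.90048875 -1.58584119]
[255.68244969 323.46474209] [256.04054881 329.09917264]
```

View pics/s4.png

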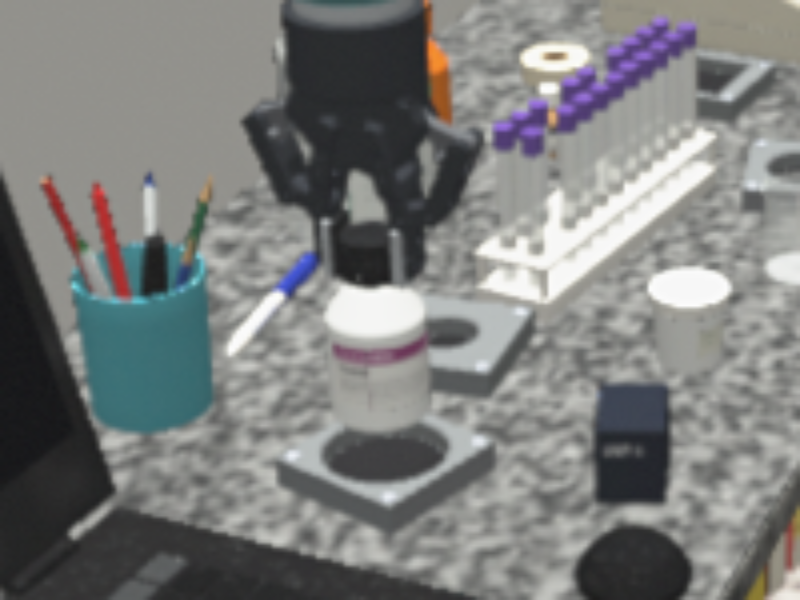

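View pics/w4.png

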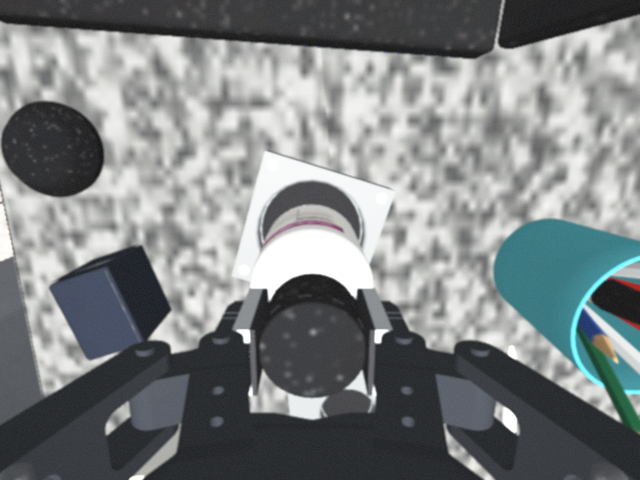

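Call:
{"op": "step_arm", "data": {"targets": [[[10,0,0],0],[[20,0,0],0],[[28,0,0],0],[[34,0,0],0],[[38,0,0],0],[[38,0,0],0],[[38,0,0],0]]}}

```text
clock: 9.7
position: [0.5672, 0.3091, 0.0962]
ee_rot: [0.5, 0.5, 0.5, -0.5]
contact_force: [-0.1, 0.5, -3.1]
width: 0.0335
```

Call:
{"op": "step_arm", "data": {"targets": [[[1,0,0],0],[[1,0,0],0]]}}

```text
clock: 9.9
position: [0.5672, 0.3091, 0.096]
ee_rot: [0.5, 0.5, 0.5, -0.5]
contact_force: [-1.3, -0.5, 2.8]
width: 0.0335
```

Call:
{"op": "step_arm", "data": {"targets": [[[0,0,0],0],[[0,0,0],0],[[0,0,0],0],[[0,0,0],0],[[0,0,0],0]], "grip": 0.2}}

```text
clock: 10.4
position: [0.5671, 0.309, 0.0952]
ee_rot: [0.5, 0.5, 0.5, -0.5]
contact_force: [0.1, 0.3, 1.6]
width: 0.0684
```

Call:
{"op": "step_arm", "data": {"targets": [[[-15,0,0],0],[[-40,0,0],0],[[-80,0,0],0],[[-120,0,0],0],[[-120,0,0],0],[[-120,0,0],0]]}}

```text
clock: 11.0
position: [0.5675, 0.3092, 0.2166]
ee_rot: [0.5, 0.501, 0.5, -0.499]
contact_force: [-0.8, -0.5, 0.0]
width: 0.0683
```

```bash
python3 - <<'E'
from h import *
s=manip.get_state();print(s["clock"],s["position"],s["width"],s["contact_force"])
d=manip.get_image("wrist"); cv2.imwrite("pics/w5.png",d["image"][:,:,::-1]); np.save("w5.npy",d,allow_pickle=True)
print(proj(d,[.567,.309,.126]))
E
```

```text
11.0 [0.56748734 0.30917225 0.21660152] 0.06831579934035237 [-0.83181547 -0.54535695  0.02118031]
[309.20080957 247.69320753]
```

View pics/w5.png

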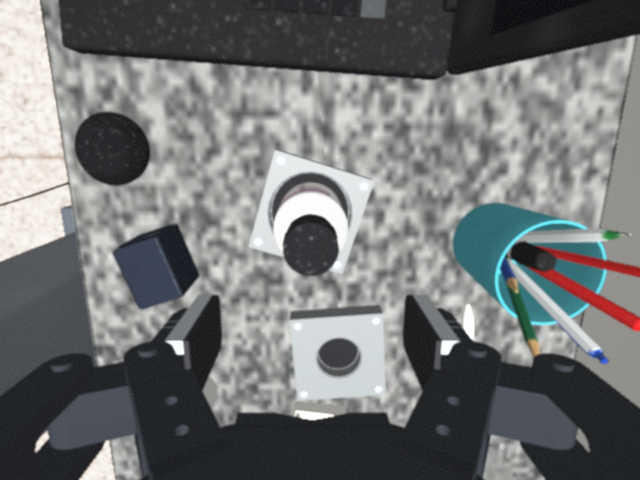

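The bottle stands in its holder at (311,245). Next I measure the carton and the vial holder, whose screws are at (297,328), (376,322), (379,390), (304,395).

```bash
python3 - <<'E'
from h import *
d=np.load("w5.npy",allow_pickle=True).item()
cv2.imwrite("pics/w5c.png",cv2.resize(d["image"][210:330,90:230,::-1],None,fx=5,fy=5,interpolation=cv2.INTER_CUBIC))
P=lambda pts,z:np.array([plane(d,a,b,z)[:2] for a,b in pts])
for p,z in [([(297,328),(376,322),(379,390),(304,395)],.02),([(280,160),(365,186),(339,268),(258,241)],.02)]:
    q=P(p,z);print(q.mean(0).round(4),np.linalg.norm(q-np.roll(q,-1,0),axis=1).round(3),np.degrees(np.arctan2(*(np.roll(q,-1,0)-q).T[::-1])).round(1))
print("bottle",P([(311,246)],.126))
E
```

```text
[0.5952 0.1671] [0.075 0.074 0.074 0.073] [   4.7  -85.3 -175.7   94.9]
[0.5677 0.3092] [0.076 0.077 0.077 0.074] [ -16.8 -105.8  160.8   73.4]
bottle [[0.56810672 0.31007951]]
```

View pics/w5c.png

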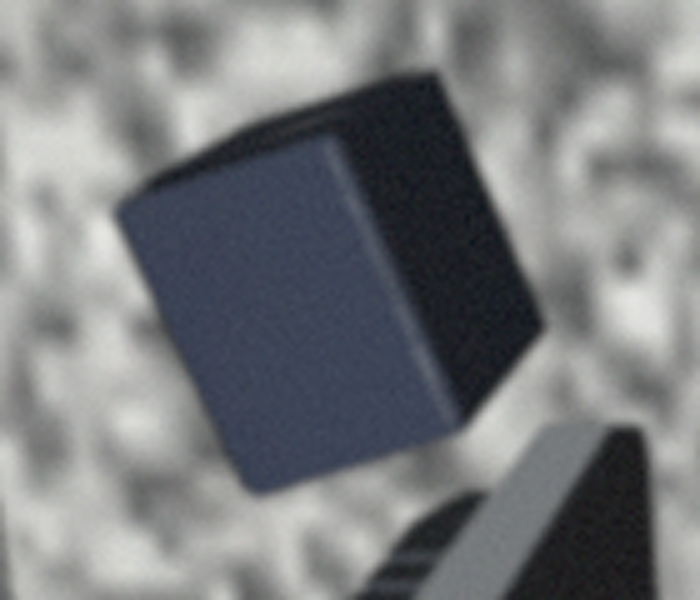

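```bash
python3 - <<'E'
from h import *
for f,p in [("w5",[(113.6,251.6),(156,237.5),(182.3,296.4),(141,308.6)]),("w3",[(130.6,158),(172.4,145),(195.6,206),(155.6,218.4)])]:
    d=np.load(f+".npy",allow_pickle=True).item()
    q=np.array([plane(d,a,b,.053)[:2] for a,b in p]);print(q.mean(0).round(4),np.linalg.norm(q-np.roll(q,-1,0),axis=1).round(3),np.degrees(np.arctan2(*(np.roll(q,-1,0)-q).T[::-1])).round(1))
E
```

```text
[0.4346 0.2661] [0.037 0.053 0.037 0.053] [  18.3  -71.6 -162.9  108.4]
[0.4355 0.2667] [0.038 0.054 0.038 0.054] [  16.4  -73.3 -163.   106.9]
```

Call:
{"op": "step_arm", "data": {"targets": [[[0,-40,13],-6],[[0,-80,26],-12],[[0,-132,43],-17.5],[[30,-132,43],-17.5],[[60,-132,43],-17.5],[[86,-132,43],-17.5],[[86,-132,43],-17.5],[[86,-132,43],-17.5]], "grip": 0}}

```text
clock: 11.85
position: [0.4343, 0.2657, 0.1284]
ee_rot: [0.57, 0.417, 0.571, -0.419]
contact_force: [-0.7, -0.5, 0.8]
width: 0.0854
```

```bash
python3 - <<'E'
from h import *
s=manip.get_state();print(s["clock"],s["position"],s["width"],s["contact_force"])
d=manip.get_image("wrist"); cv2.imwrite("pics/w6.png",d["image"][:,:,::-1]); np.save("w6.npy",d,allow_pickle=True)
E
```

```text
11.85 [0.43433972 0.26565847 0.1283855 ] 0.08544190842542988 [-0.70187738 -0.54890378  0.75682606]
```

View pics/w6.png

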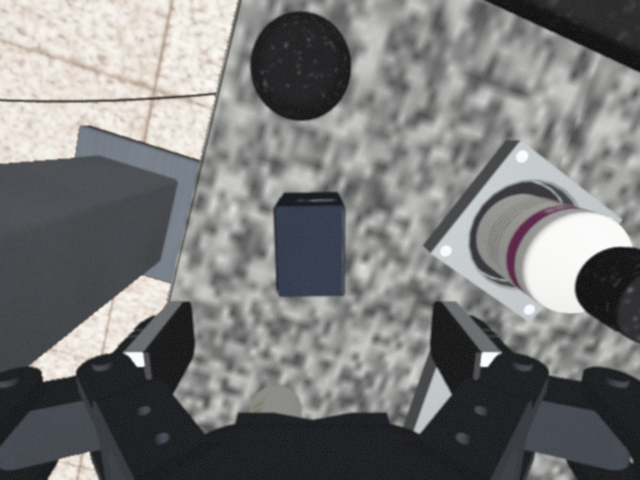

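The carton is square to the jaws, with top corners (275,207), (344,206), (344,296), (278,296).

```bash
python3 - <<'E'
from h import *
from scipy.spatial.transform import Rotation as R
d=np.load("w6.npy",allow_pickle=True).item()
q=np.array([plane(d,a,b,.053) for a,b in [(275,207),(344,206),(344,296),(278,296)]]);c=q.mean(0);print(c.round(4),np.linalg.norm(q-np.roll(q,-1,0),axis=1).round(3),np.degrees(np.arctan2(*(np.roll(q,-1,0)-q)[:,:2].T[::-1])).round(1))
s=manip.get_state();w=s["ee_rot"];T=R.from_quat([*w[1:],w[0]]);print(T.inv().apply(c-s["position"])*1e3)
E
```

```text
[0.4339 0.2663 0.053 ] [0.039 0.054 0.039 0.053] [  18.4  -71.3 -162.4  108.1]
[76.428019   -1.32442211 -0.60138986]
```

Call:
{"op": "step_arm", "data": {"targets": [[[30,-1,-1],0],[[60,-1,-1],0],[[85,-1,-1],0],[[100,-1,-1],0],[[105,-1,-1],0],[[105,-1,-1],0]]}}

```text
clock: 12.5
position: [0.4345, 0.2669, 0.0247]
ee_rot: [0.57, 0.418, 0.57, -0.418]
contact_force: [-0.2, -0.1, 0.6]
width: 0.0854
```

Call:
{"op": "step_arm", "data": {"targets": [[[0,0,0],0],[[0,0,0],0],[[0,0,0],0],[[0,0,0],0],[[0,0,0],0],[[0,0,0],0],[[0,0,0],0],[[0,0,0],0]], "grip": 1, "grip_force": 40}}

```text
clock: 13.3
position: [0.4344, 0.2669, 0.0253]
ee_rot: [0.571, 0.419, 0.57, -0.418]
contact_force: [-1.2, -1.3, 6.5]
width: 0.039
```

Call:
{"op": "step_arm", "data": {"targets": [[[-15,0,0],0],[[-40,0,0],0],[[-80,0,0],5],[[-120,0,0],12],[[-160,0,0],18],[[-195,0,0],22.5],[[-195,0,0],22.5],[[-195,0,0],22.5],[[-195,0,0],22.5]]}}

```text
clock: 14.2
position: [0.4325, 0.2661, 0.2176]
ee_rot: [-0.477, -0.52, -0.478, 0.522]
contact_force: [-0.0, 0.4, -1.3]
width: 0.0393
```

```bash
cat >> h.py <<'E'
from scipy.spatial.transform import Rotation as R
def tool(p,s=None):
    s=s or manip.get_state();w=s["ee_rot"];T=R.from_quat([*w[1:],w[0]]);y=T.apply([0,1,0])
    print(round(s["clock"],2),s["position"].round(4),"w",round(s["width"],4),"F",s["contact_force"].round(1),"jaw yaw",np.degrees(np.arctan2(y[1],y[0])).round(2),"shift mm",(T.inv().apply(np.asarray(p)-s["position"])*1e3).round(1))
def shot(n,f):
    d=manip.get_image(n); cv2.imwrite(f"pics/{f}.png",d["image"][:,:,::-1]); np.save(f+".npy",d,allow_pickle=True); return d
E
python3 - <<'E'
from h import *
tool([.585,-.292,.12])
E
```

```text
14.2 [0.4325 0.2661 0.2176] w 0.0393 F [-0.   0.4 -1.3] jaw yaw -4.97 shift mm [ 97.9 200.6 542.6]
```

Call:
{"op": "step_arm", "data": {"targets": [[[0,8,20],0],[[0,20,55],0],[[0,35,95],0],[[0,50,135],0],[[0,65,175],0],[[0,80,215],0],[[0,95,255],0],[[0,110,295],0],[[0,125,335],0],[[0,140,375],0],[[0,155,415],0],[[0,170,455],0],[[0,185,495],0],[[0,197,525],0],[[0,200,542],0],[[40,200,542],0],[[80,200,542],0],[[98,200,542],0],[[98,200,542],0],[[98,200,542],0]]}}

```text
clock: 16.2
position: [0.5855, -0.29, 0.1208]
ee_rot: [-0.477, -0.521, -0.479, 0.521]
contact_force: [0.9, -0.1, -1.8]
width: 0.0395
```

```bash
python3 - <<'E'
from h import *
tool([.585,-.292,.0313]); shot("wrist","w7")
d=shot("side","s7"); cv2.imwrite("pics/s7.png",cv2.resize(d["image"][130:290,250:450,::-1],None,fx=4,fy=3.75))
E
```

```text
16.2 [ 0.5855 -0.29    0.1208] w 0.0395 F [ 0.9 -0.1 -1.8] jaw yaw -4.96 shift mm [89.5 -0.1  2.2]
```

View pics/w7.png

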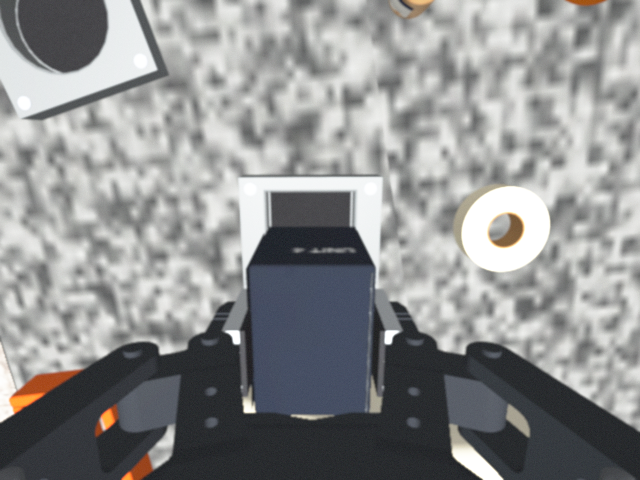

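View pics/s7.png

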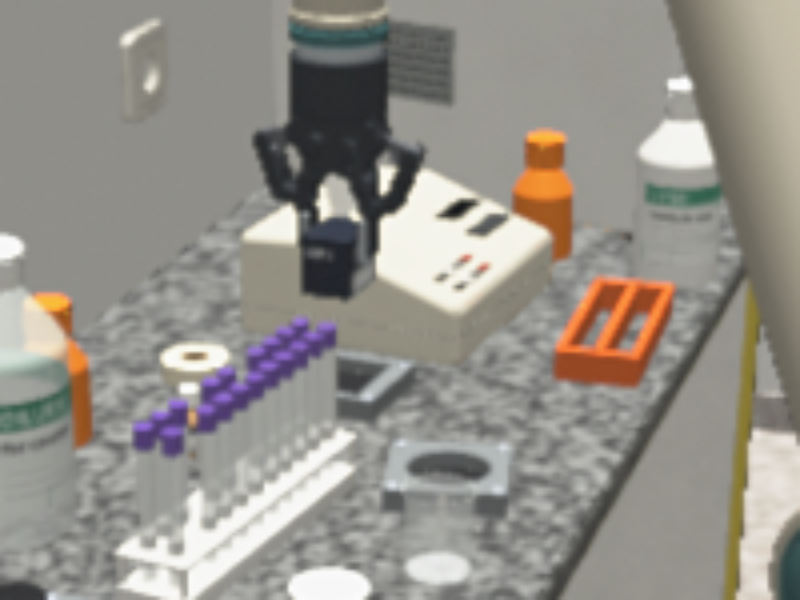

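```bash
python3 - <<'E'
from h import *
d=np.load("w7.npy",allow_pickle=True).item(); e=np.load("w1.npy",allow_pickle=True).item()
print([plane(d,*p,.0955).round(4) for p in [(268,228),(360,228)]],"top",[plane(d,*p,.1485).round(4) for p in [(252,266),(371,266),(365,412),(257,412)]])
print("screws",[plane(d,*p,.02).round(4) for p in [(250,188),(370,188)]])
for z in(.0,.05,.08): print(plane(e,325,360,z),plane(e,440,366,z))
E
```

```text
[array([ 0.5695, -0.2615,  0.0955]), array([ 0.6096, -0.2649,  0.0955])] top [array([ 0.5704, -0.2616,  0.1485]), array([ 0.6068, -0.2647,  0.1485]), array([ 0.6023, -0.3169,  0.1485]), array([ 0.5656, -0.3137,  0.1485])]
screws [array([ 0.5512, -0.2516,  0.02  ]), array([ 0.625, -0.258,  0.02 ])]
[ 0.51662132 -0.38040168  0.        ] [ 0.64965813 -0.38792441  0.        ]
[ 0.51471417 -0.34985988  0.05      ] [ 0.63128217 -0.35645136  0.05      ]
[ 0.51356988 -0.3315348   0.08      ] [ 0.62025659 -0.33756753  0.08      ]
```

Call:
{"op": "step_arm", "data": {"targets": [[[25,-1,2],0],[[50,-1,2],0],[[65,-1,2],0],[[75,-1,2],0],[[82,-1,2],0],[[87,-1,2],0],[[87,-1,2],0],[[87,-1,2],0]]}}

```text
clock: 17.1
position: [0.5851, -0.2929, 0.0351]
ee_rot: [0.478, 0.521, 0.477, -0.521]
contact_force: [-0.0, -1.0, -1.1]
width: 0.039
```

Call:
{"op": "step_arm", "data": {"targets": [[[2,0,0],0],[[3,0,0],0],[[4,0,0],0],[[4,0,0],0],[[4,0,0],0]]}}

```text
clock: 17.6
position: [0.5848, -0.2928, 0.0313]
ee_rot: [0.478, 0.521, 0.477, -0.521]
contact_force: [-1.1, 0.9, 5.8]
width: 0.0393
```

Call:
{"op": "step_arm", "data": {"targets": [[[0,0,0],0],[[0,0,0],0],[[0,0,0],0],[[0,0,0],0]], "grip": 0.2}}

```text
clock: 18.0
position: [0.5846, -0.2926, 0.03]
ee_rot: [-0.478, -0.521, -0.478, 0.521]
contact_force: [-0.2, -0.2, -0.4]
width: 0.0685
```

Call:
{"op": "step_arm", "data": {"targets": [[[-15,0,0],0],[[-40,0,0],0],[[-80,0,0],0],[[-120,0,0],0],[[-160,0,0],0],[[-160,0,0],0],[[-160,0,0],0]]}}

```text
clock: 18.7
position: [0.585, -0.2929, 0.1915]
ee_rot: [0.479, 0.522, 0.477, -0.521]
contact_force: [0.0, 0.1, -0.1]
width: 0.0682
```

```bash
python3 - <<'E'
from h import *
tool([.653,-.150,.12]); shot("wrist","w8")
E
```

```text
18.7 [ 0.585  -0.2929  0.1915] w 0.0682 F [ 0.   0.1 -0.1] jaw yaw -5.0 shift mm [  71.4   55.1 -148.4]
```

View pics/w8.png

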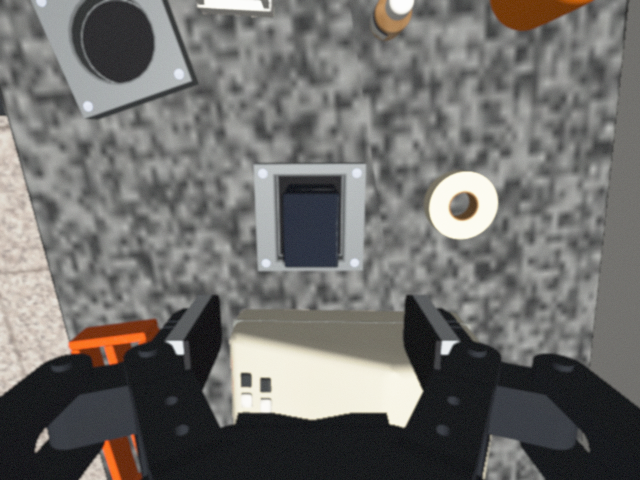

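The carton sits in its recess at (310,220). Next is the vial, so I check how tall its neighbours are.

```bash
python3 - <<'E'
from h import *
w1=np.load("w1.npy",allow_pickle=True).item(); w3=np.load("w3.npy",allow_pickle=True).item()
s=np.load("s7.npy",allow_pickle=True).item(); w0=manip.get_image("scene")
def tri(*obs):
    A=np.zeros((3,3));b=np.zeros(3)
    for d,u,v in obs:
        P=d["pose"];r=P[:3,:3]@np.array([(u-d["cx"])/d["fx"],(v-d["cy"])/d["fy"],1]);r/=np.linalg.norm(r);M=np.eye(3)-np.outer(r,r);A+=M;b+=M@P[:3,3]
    return np.linalg.solve(A,b)
# last tubes near cup holder: side crop s7 (250+u/4,130+v/3.75)
print("tube last",tri((w1,366,113),(s,250+328/4,130+332/3.75)),tri((w1,397,117),(s,250+300/4,130+325/3.75)))
print("tube far", [plane(s,250+u/4,130+v/3.75,.105).round(3) for u,v in[(145,433),(172,440),(178,410)]])
print("tube caps w1 rows",[plane(w1,u,v,.1).round(3) for u,v in [(383,8),(417,12)]])
print("rack far end",[plane(s,250+u/4,130+v/3.75,.0).round(3) for u,v in[(120,585),(185,600)]])
print("orange cap",tri((w1,620,140),(w0,358,177)), "orange base left", plane(w1,549,150,.03))
cv2.imwrite("pics/sc8.png",w0["image"][:,:,::-1])
for t in ["vial"]:
  for r in manip.search_frame(w0,t)[:3]: print(r["confidence"],r["xyz"])
E
```

```text
tube last [ 0.53537968 -0.11791807  0.13046201] [ 0.55627149 -0.12028193  0.13234919]
tube far [array([0.606, 0.038, 0.105]), array([0.585, 0.043, 0.105]), array([ 0.601, -0.005,  0.105])]
tube caps w1 rows [array([ 0.55 , -0.047,  0.1  ]), array([ 0.574, -0.049,  0.1  ])]
rack far end [array([0.614, 0.071, 0.   ]), array([0.565, 0.077, 0.   ])]
orange cap [ 0.75007245 -0.13435143  0.09803672] orange base left [ 0.72015816 -0.14376221  0.03      ]
```

Call:
{"op": "step_arm", "data": {"targets": [[[0,10,-25],-8],[[0,20,-55],-16],[[0,30,-85],-24],[[0,40,-115],-32],[[0,50,-140],-40],[[0,55,-148],-48],[[20,55,-148],-50],[[50,55,-148],-50],[[50,55,-148],-50],[[50,55,-148],-50]], "grip": 0.45}}

```text
clock: 19.85
position: [0.6515, -0.1498, 0.1388]
ee_rot: [0.652, 0.271, 0.655, -0.271]
contact_force: [0.4, 0.2, 0.7]
width: 0.047
```

```bash
python3 - <<'E'
from h import *
tool([.653,-.150,.022]); d=shot("wrist","w9"); print(proj(d,[.653,-.15,.058]))
E
```

```text
19.85 [ 0.6515 -0.1498  0.1388] w 0.047 F [0.4 0.2 0.7] jaw yaw 44.99 shift mm [116.8   1.1   1.6]
[312.42707762 253.05733963]
```

View pics/w9.png

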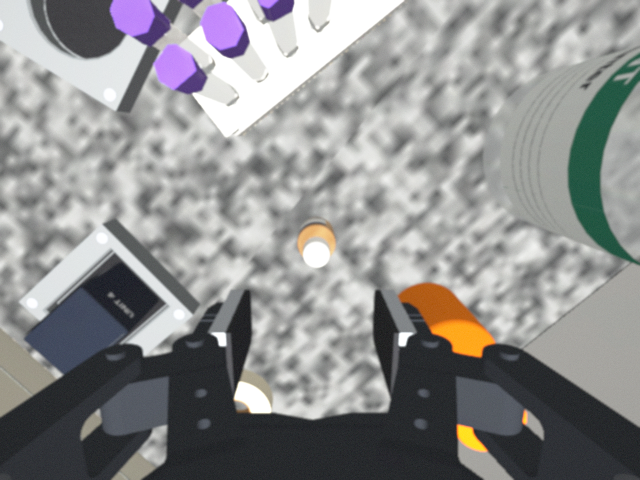

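```bash
python3 - <<'E'
from h import *
d=np.load("w9.npy",allow_pickle=True).item()
for z in (0,.06,.09,.12): print(proj(d,[.75,-.137,z]).round())
print(plane(d,317,254,.058),plane(d,317,243,.042))
print([plane(d,402,295,z).round(3) for z in (.02,.06,.075)])
E
```

```text
[413. 306.]
[437. 345.]
[454. 373.]
[475. 409.]
[ 0.65532313 -0.14849551  0.058     ] [ 0.6536653  -0.14660033  0.042     ]
[array([ 0.728, -0.135,  0.02 ]), array([ 0.709, -0.13 ,  0.06 ]), array([ 0.702, -0.128,  0.075])]
```

Call:
{"op": "step_arm", "data": {"targets": [[[20,3,1],0],[[50,3,1],0],[[80,3,1],0],[[100,3,1],0],[[110,3,1],0],[[116,3,1],0],[[116,3,1],0],[[116,3,1],0]]}}

```text
clock: 20.7
position: [0.6562, -0.149, 0.0257]
ee_rot: [0.654, 0.271, 0.652, -0.271]
contact_force: [1.1, -0.3, 0.6]
width: 0.0467
```

```bash
python3 - <<'E'
from h import *
tool([.6545,-.148,.022]); d=shot("wrist","w10")
E
```

```text
20.7 [ 0.6562 -0.149   0.0257] w 0.0467 F [ 1.1 -0.3  0.6] jaw yaw 45.0 shift mm [ 3.7 -0.5 -1.9]
```

View pics/w10.png

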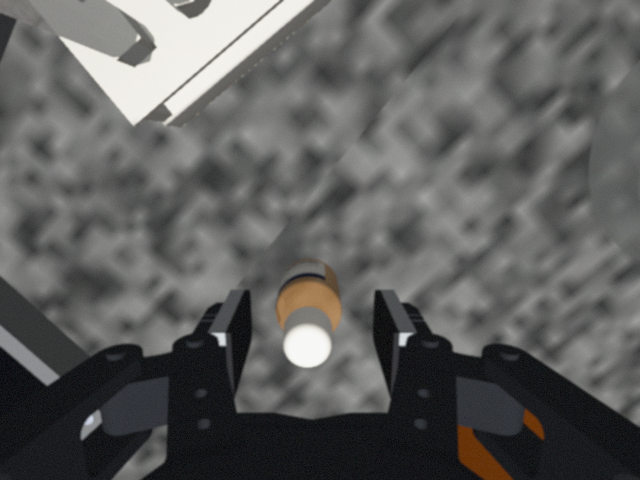

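Call:
{"op": "step_arm", "data": {"targets": [[[4,0,-2],0],[[4,0,-2],0],[[4,0,-2],0]]}}

```text
clock: 21.05
position: [0.6536, -0.1471, 0.0205]
ee_rot: [0.653, 0.271, 0.653, -0.271]
contact_force: [-0.8, 0.4, 0.1]
width: 0.0468
```

Call:
{"op": "step_arm", "data": {"targets": [[[0,0,0],0],[[0,0,0],0],[[0,0,0],0],[[0,0,0],0],[[0,0,0],0],[[0,0,0],0],[[0,0,0],0]], "grip": 1, "grip_force": 30}}

```text
clock: 21.75
position: [0.6539, -0.1473, 0.0206]
ee_rot: [0.653, 0.271, 0.653, -0.271]
contact_force: [-0.2, -0.8, 2.6]
width: 0.0235
```

```bash
python3 - <<'E'
from h import *
tool([.6545,-.148,.022]); d=shot("wrist","w11")
E
```

```text
21.75 [ 0.6539 -0.1473  0.0206] w 0.0235 F [-0.2 -0.8  2.6] jaw yaw 45.0 shift mm [-1.4 -0.1  1. ]
```

View pics/w11.png

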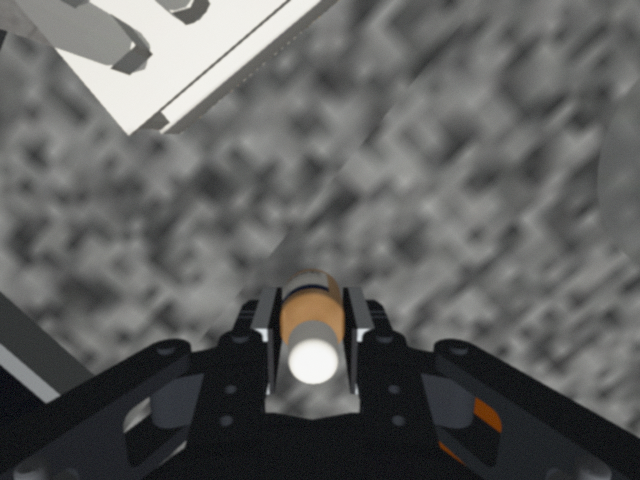

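Call:
{"op": "step_arm", "data": {"targets": [[[-15,0,0],0],[[-45,0,0],0],[[-85,0,0],0],[[-125,0,0],0],[[-165,0,0],0],[[-205,0,0],0],[[-220,0,0],8],[[-220,0,0],16],[[-220,0,0],24],[[-220,0,0],32],[[-220,0,0],40],[[-220,0,0],45],[[-220,0,0],45],[[-220,0,0],45]]}}

```text
clock: 23.2
position: [0.6537, -0.1471, 0.2408]
ee_rot: [0.501, 0.5, 0.5, -0.499]
contact_force: [-1.0, -0.0, -0.8]
width: 0.0234
```

```bash
python3 - <<'E'
from h import *
tool([.595,.12,.24])
E
```

```text
23.2 [ 0.6537 -0.1471  0.2408] w 0.0234 F [-1.  -0.  -0.8] jaw yaw 0.11 shift mm [   0.8  -58.1 -267.2]
```

Go to x≈0.54 first, then along +y, then above the holder.

Call:
{"op": "step_arm", "data": {"targets": [[[0,-40,0],0],[[0,-80,0],0],[[0,-110,-20],0],[[0,-115,-60],0],[[0,-115,-100],0],[[0,-115,-140],0],[[0,-115,-180],0],[[0,-110,-220],0],[[0,-90,-260],0],[[0,-70,-290],0],[[0,-58,-314],0],[[30,-58,-314],0],[[70,-58,-314],0],[[110,-58,-314],0],[[130,-58,-314],0],[[130,-58,-314],0],[[130,-58,-314],0]]}}

```text
clock: 24.9
position: [0.5963, 0.1669, 0.1109]
ee_rot: [0.5, 0.5, 0.5, -0.5]
contact_force: [0.9, 0.2, 0.5]
width: 0.0235
```

```bash
python3 - <<'E'
from h import *
tool([.595,.167,.0266]); d=shot("wrist","w12")
d=shot("side","s12"); cv2.imwrite("pics/s12.png",cv2.resize(d["image"][190:350,180:380,::-1],None,fx=4,fy=3.75))
E
```

```text
24.9 [0.5963 0.1669 0.1109] w 0.0235 F [0.9 0.2 0.5] jaw yaw 0.05 shift mm [84.3 -1.3 -0.1]
```

View pics/w12.png

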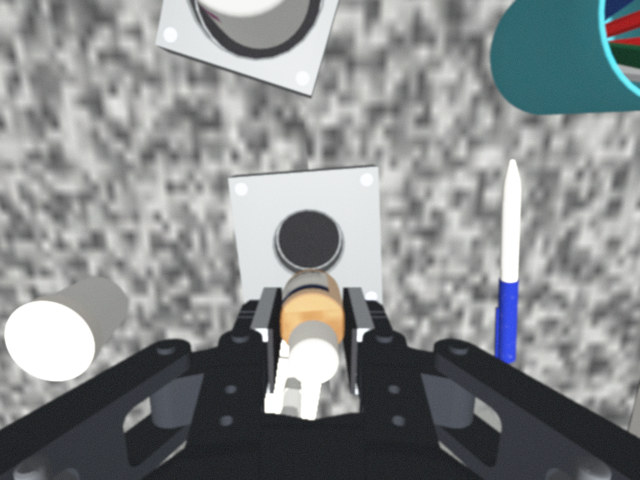

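View pics/s12.png

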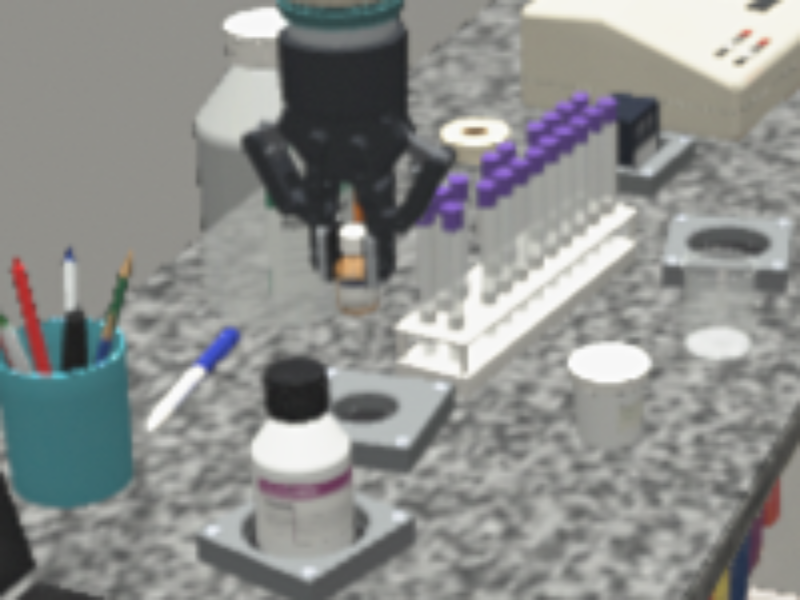

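```bash
python3 - <<'E'
from h import *
d=np.load("w12.npy",allow_pickle=True).item()
print([plane(d,*p,.02).round(4) for p in [(309,240),(306.5,243),(241,189),(366,180),(372,297)]])
print("vial cap",plane(d,315,358,.1109-.0206+.058))
e=np.load("s12.npy",allow_pickle=True).item()
print("vial bottom side",[plane(e,180+357/4,190+308/3.75,.0903).round(4)])
E
```

```text
[array([0.5954, 0.1715, 0.02  ]), array([0.5939, 0.1696, 0.02  ]), array([0.5552, 0.2026, 0.02  ]), array([0.629, 0.208, 0.02 ]), array([0.6355, 0.134 , 0.02  ])]
vial cap [0.59806867 0.16807908 0.1483    ]
vial bottom side [array([0.5969, 0.1656, 0.0903])]
```

Call:
{"op": "step_arm", "data": {"targets": [[[25,-2,-1],0],[[50,-2,-1],0],[[65,-2,-1],0],[[74,-2,-1],0],[[80,-2,-1],0],[[82,-2,-1],0],[[82,-2,-1],0],[[82,-2,-1],0]]}}

```text
clock: 25.8
position: [0.5944, 0.1679, 0.0292]
ee_rot: [0.5, 0.5, 0.5, -0.499]
contact_force: [0.5, 1.0, -0.6]
width: 0.0233
```

Call:
{"op": "step_arm", "data": {"targets": [[[1,0,0],0],[[2,0,0],0],[[3,0,0],0],[[3,0,0],0]]}}

```text
clock: 26.2
position: [0.594, 0.168, 0.0265]
ee_rot: [0.5, 0.5, 0.5, -0.5]
contact_force: [-1.4, -0.1, 6.6]
width: 0.0235
```

Call:
{"op": "step_arm", "data": {"targets": [[[0,0,0],0],[[0,0,0],0],[[0,0,0],0],[[0,0,0],0]], "grip": 0.4}}

```text
clock: 26.6
position: [0.5936, 0.1678, 0.0251]
ee_rot: [-0.5, -0.5, -0.5, 0.5]
contact_force: [-0.4, 0.8, -0.3]
width: 0.0513
```

Call:
{"op": "step_arm", "data": {"targets": [[[-15,0,0],0],[[-40,0,0],0],[[-80,0,0],0],[[-120,0,0],0],[[-170,0,0],0],[[-170,0,0],0],[[-170,0,0],0]]}}

```text
clock: 27.3
position: [0.5944, 0.168, 0.1969]
ee_rot: [0.501, 0.501, 0.499, -0.499]
contact_force: [-0.3, -0.2, -1.3]
width: 0.0512
```

```bash
python3 - <<'E'
from h import *
tool([.450,.120,.197]); d=shot("wrist","w13")
E
```

```text
27.3 [0.5944 0.168  0.1969] w 0.0512 F [-0.3 -0.2 -1.3] jaw yaw 0.0 shift mm [  -0.6 -144.4   48. ]
```

View pics/w13.png

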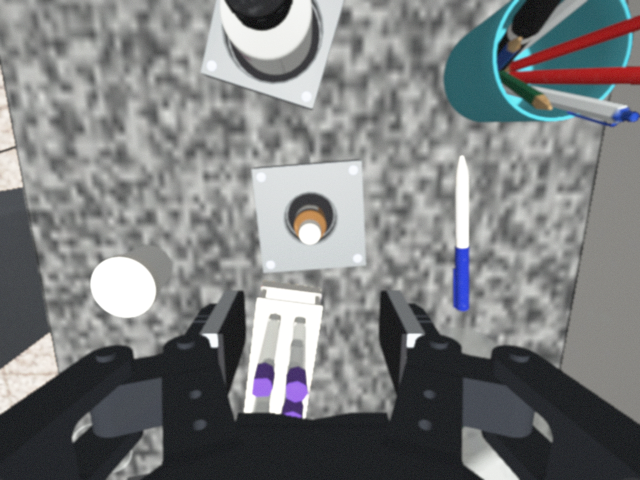

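The vial stands in its recess at (310,232). Next is the cup, with its lid at about (124,287).

```bash
python3 - <<'E'
from h import *
d=np.load("w13.npy",allow_pickle=True).item()
c=plane(d,124,287,.055);print(c,"vial",plane(d,310,233,.064)); tool([c[0],c[1],.15])
E
```

```text
[0.4512664  0.12207069 0.055     ] vial [0.59441474 0.16688467 0.064     ]
27.35 [0.5933 0.1677 0.1951] w 0.0509 F [ 0.4 -0.6 -0.8] jaw yaw -0.0 shift mm [  45.1 -142.    45.7]
```

Call:
{"op": "step_arm", "data": {"targets": [[[0,-30,10],-8],[[0,-60,20],-16],[[0,-90,30],-24],[[0,-120,40],-32],[[0,-142,46],-40],[[0,-142,46],-48],[[0,-142,46],-56],[[20,-142,46],-64],[[40,-142,46],-72],[[50,-142,46],-80],[[60,-142,46],-88],[[60,-142,46],-90],[[60,-142,46],-90],[[60,-142,46],-90]], "grip": 0}}

```text
clock: 28.75
position: [0.4509, 0.1217, 0.1342]
ee_rot: [0.706, 0.0, 0.708, -0.0]
contact_force: [0.7, 0.2, 0.8]
width: 0.0851
```

```bash
python3 - <<'E'
from h import *
tool([.4513,.122,.031]); d=shot("wrist","w14");print(proj(d,[.4513,.122,.055]), manip.get_state()["qpos"].round(2))
E
```

```text
28.75 [0.4509 0.1217 0.1342] w 0.0851 F [0.7 0.2 0.8] jaw yaw 89.95 shift mm [103.2   0.3   0.7]
[312.25488565 251.84935509] [ 0.11  0.2   1.88 -0.    1.07 -1.46]
```

View pics/w14.png

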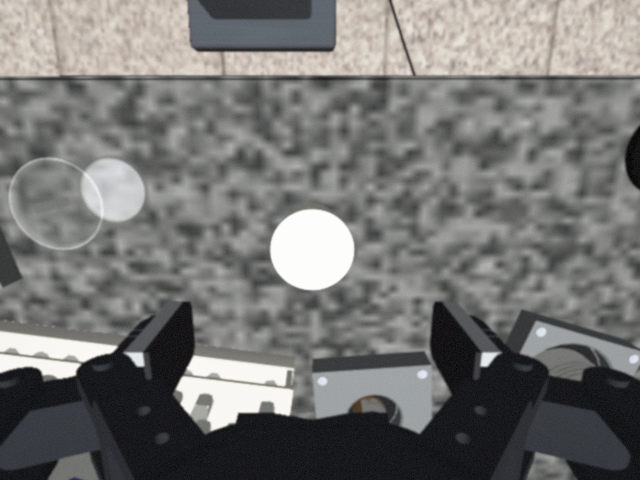

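Call:
{"op": "step_arm", "data": {"targets": [[[30,0,0],0],[[60,0,0],0],[[85,0,0],0],[[98,0,0],0],[[104,0,0],0],[[106,0,0],0],[[106,0,0],0]]}}

```text
clock: 29.5
position: [0.4521, 0.1219, 0.0296]
ee_rot: [0.707, 0.0, 0.707, -0.0]
contact_force: [-0.3, 0.7, 0.3]
width: 0.0854
```

Call:
{"op": "step_arm", "data": {"targets": [[[0,0,0],0],[[0,0,0],0],[[0,0,0],0],[[0,0,0],0],[[0,0,0],0],[[0,0,0],0],[[0,0,0],0],[[0,0,0],0]], "grip": 1, "grip_force": 35}}

```text
clock: 30.3
position: [0.4523, 0.1219, 0.0302]
ee_rot: [0.708, 0.0, 0.707, 0.0]
contact_force: [-0.3, -0.1, 6.1]
width: 0.048
```

Call:
{"op": "step_arm", "data": {"targets": [[[-10,0,0],0],[[-25,0,0],0],[[-40,0,0],0],[[-40,0,0],0]]}}

```text
clock: 30.7
position: [0.4534, 0.1221, 0.0713]
ee_rot: [0.709, 0.0, 0.705, 0.0]
contact_force: [-0.4, -0.3, -0.4]
width: 0.0476
```

```bash
python3 - <<'E'
from h import *
tool([.454,-.148,.2]); d=shot("side","s15"); cv2.imwrite("pics/s15.png",cv2.resize(d["image"][190:350,230:430,::-1],None,fx=4,fy=3.75))
E
```

```text
30.7 [0.4534 0.1221 0.0713] w 0.0476 F [-0.4 -0.3 -0.4] jaw yaw 90.0 shift mm [-128.8 -270.     1.2]
```

View pics/s15.png

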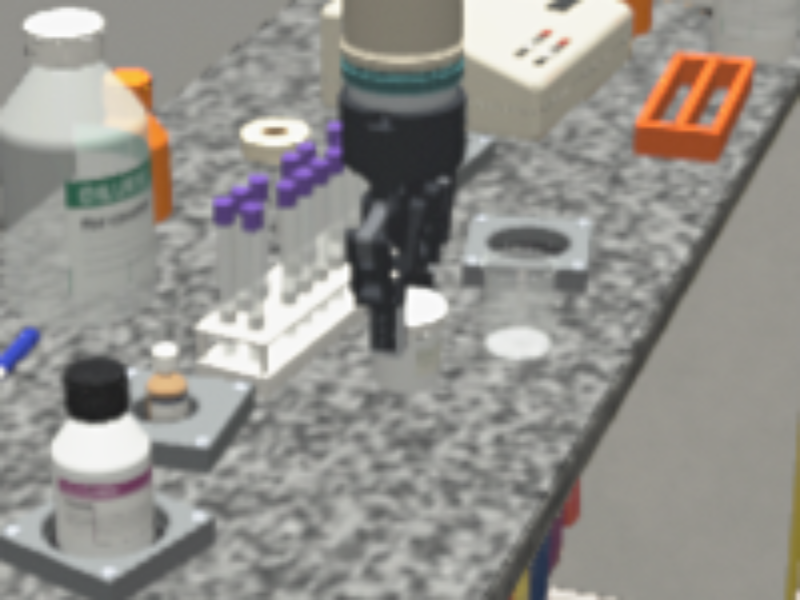

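Call:
{"op": "step_arm", "data": {"targets": [[[-40,0,0],0],[[-80,0,0],0],[[-115,0,0],0],[[-115,-30,1],0],[[-115,-70,1],0],[[-115,-110,1],0],[[-115,-150,1],0],[[-115,-190,1],0],[[-115,-230,1],0],[[-115,-260,1],0],[[-115,-270,1],0],[[-80,-270,1],0],[[-50,-270,1],0],[[-50,-270,1],0],[[-50,-270,1],0]]}}

```text
clock: 32.25
position: [0.4524, -0.1474, 0.1191]
ee_rot: [0.707, 0.0, 0.708, 0.001]
contact_force: [0.7, -0.2, 0.2]
width: 0.0477
```

```bash
python3 - <<'E'
from h import *
tool([.454,-.148,.0362]); shot("wrist","w16")
d=shot("side","s16"); cv2.imwrite("pics/s16.png",cv2.resize(d["image"][190:350,230:430,::-1],None,fx=4,fy=3.75))
E
```

```text
32.25 [ 0.4524 -0.1474  0.1191] w 0.0477 F [ 0.7 -0.2  0.2] jaw yaw 90.03 shift mm [82.9 -0.7  1.7]
```

View pics/w16.png

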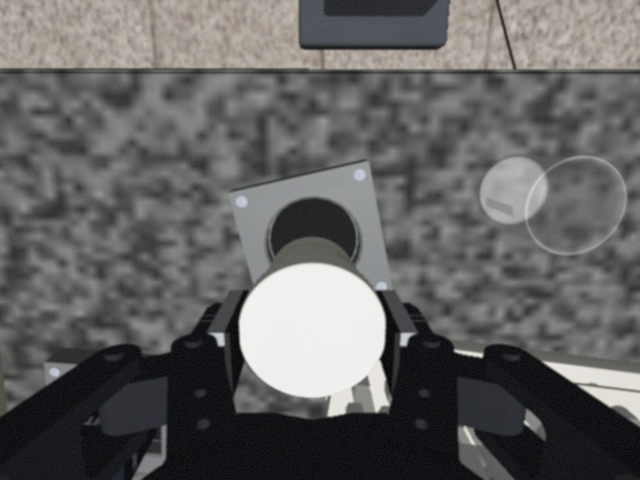

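View pics/s16.png

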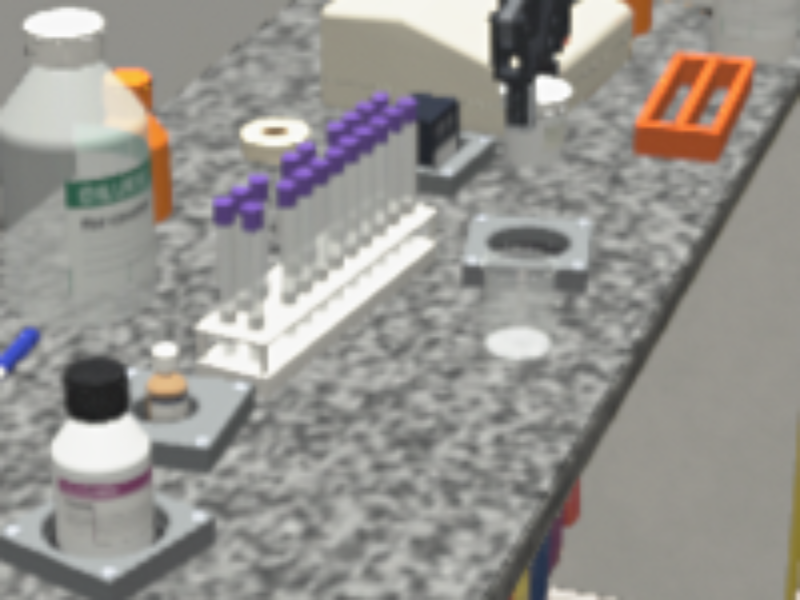

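```bash
python3 - <<'E'
from h import *
d=np.load("w16.npy",allow_pickle=True).item()
q=[plane(d,*p,.02) for p in [(241,202),(359,175),(381,288)]];print(np.round(q,4),"c",(q[0]+q[2])/2)
print("recess",plane(d,314,238,.02))
z=.1191-.0302
print("lid",plane(d,313,330,z+.055))
E
```

```text
[[ 0.4267 -0.191   0.02  ]
 [ 0.4101 -0.1186  0.02  ]
 [ 0.4834 -0.1018  0.02  ]] c [ 0.45501329 -0.14643139  0.02      ]
recess [ 0.44958985 -0.14583651  0.02      ]
lid [ 0.44958108 -0.14696876  0.1439    ]
```

Call:
{"op": "step_arm", "data": {"targets": [[[25,0,3.5],0],[[45,0,3.5],0],[[60,0,3.5],0],[[70,0,3.5],0],[[77,0,3.5],0],[[80,0,3.5],0],[[80,0,3.5],0],[[80,0,3.5],0]]}}

```text
clock: 33.15
position: [0.4567, -0.1484, 0.0399]
ee_rot: [0.708, -0.0, 0.707, -0.0]
contact_force: [0.3, -0.6, -1.3]
width: 0.0476
```

```bash
python3 - <<'E'
from h import *
tool([.455,-.147,.0362])
E
```

```text
33.15 [ 0.4567 -0.1484  0.0399] w 0.0476 F [ 0.3 -0.6 -1.3] jaw yaw 90.0 shift mm [ 3.7  1.4 -1.8]
```

Call:
{"op": "step_arm", "data": {"targets": [[[2,1,-1],0],[[3,1,-1],0],[[4,1,-1],0],[[4,1,-1],0]]}}

```text
clock: 33.55
position: [0.4552, -0.1472, 0.0362]
ee_rot: [0.707, -0.0, 0.707, -0.0]
contact_force: [-1.8, 0.6, 7.9]
width: 0.0479
```

Call:
{"op": "step_arm", "data": {"targets": [[[0,0,0],0],[[0,0,0],0],[[0,0,0],0],[[0,0,0],0]], "grip": 0.1}}

```text
clock: 33.95
position: [0.4552, -0.1471, 0.0352]
ee_rot: [0.707, 0.0, 0.707, 0.0]
contact_force: [0.4, 0.9, -0.2]
width: 0.0771
```

Call:
{"op": "step_arm", "data": {"targets": [[[-15,0,0],0],[[-40,0,0],0],[[-80,0,0],0],[[-120,0,0],0],[[-170,0,0],0],[[-200,0,0],0],[[-200,0,0],0],[[-200,0,0],0]]}}

```text
clock: 34.75
position: [0.4552, -0.1471, 0.2356]
ee_rot: [0.707, -0.0, 0.707, -0.0]
contact_force: [-0.1, -0.3, -0.9]
width: 0.0767
```

```bash
python3 - <<'E'
from h import *
tool([.454,-.148,.0362]); d=shot("wrist","w17"); print(proj(d,[.4545,-.147,.061]))
d=shot("scene","sc17"); e=shot("side","s17")
for t in ["beaker","tape","bottle","cup","vial","carton"]:
    for n,x in (("sc",d),("sd",e)):
        for r in manip.search_frame(x,t)[:2]: print(n,t,round(r["confidence"],2),np.round(r["xyz"],3))
cv2.imwrite("pics/sc17.png",cv2.resize(d["image"][120:300,160:400,::-1],None,fx=3.3,fy=3.3,interpolation=cv2.INTER_CUBIC))
cv2.imwrite("pics/s17.png",cv2.resize(e["image"][200:360,210:410,::-1],None,fx=4,fy=3.75))
E
```

```text
34.75 [ 0.4552 -0.1471  0.2356] w 0.0767 F [-0.1 -0.3 -0.9] jaw yaw 90.0 shift mm [199.4  -0.8  -1.4]
[312.0466607  217.50171272]
sc beaker 0.92 [ 0.424 -0.025  0.044]
sd beaker 0.69 [ 0.416 -0.001  0.043]
sc tape 0.53 [ 0.708 -0.298  0.021]
sd tape 0.48 [ 0.71  -0.275  0.015]
sd tape 0.41 [0.558 0.326 0.07 ]
sc bottle 0.91 [ 0.508 -0.668  0.079]
sc bottle 0.89 [ 0.747 -0.146  0.067]
sd bottle 0.73 [0.553 0.326 0.07 ]
sd bottle 0.73 [ 0.734 -0.128  0.065]
sc cup 0.71 [ 0.451 -0.158  0.06 ]
sd cup 0.86 [ 0.444 -0.129  0.049]
sd vial 0.55 [0.587 0.171 0.036]
sc carton 0.87 [ 0.581 -0.303  0.055]
sd carton 0.79 [ 0.569 -0.282  0.041]
```

View pics/w17.png

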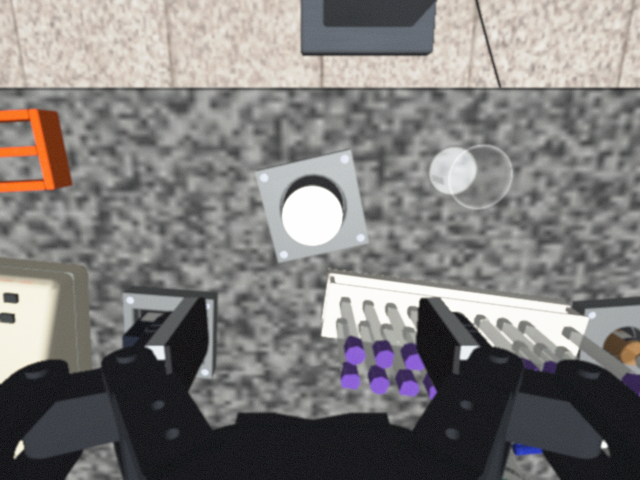

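View pics/sc17.png

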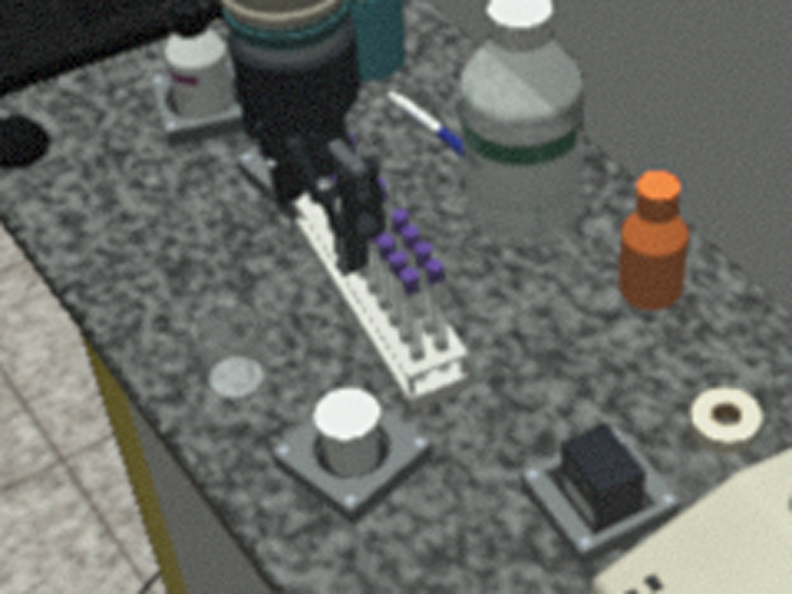

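View pics/s17.png

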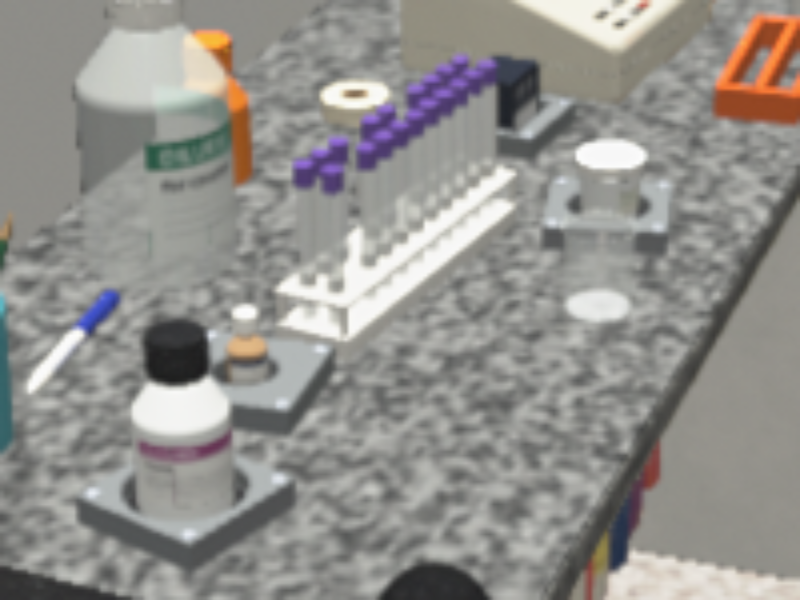

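```bash
python3 - <<'E'
from h import *
d=np.load("w8.npy",allow_pickle=True).item()
cv2.imwrite("pics/w8c.png",cv2.resize(d["image"][150:285,240:380,::-1],None,fx=5,fy=5,interpolation=cv2.INTER_CUBIC))
E
```

View pics/w8c.png

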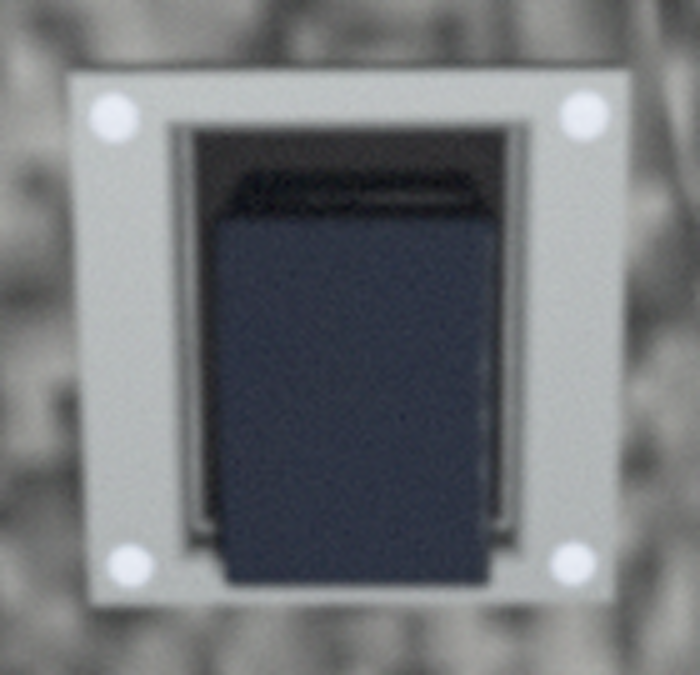

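```bash
python3 - <<'E'
from h import *
d=np.load("w8.npy",allow_pickle=True).item()
f=lambda pts,z:np.mean([plane(d,240+(a+.5)/5-.5,150+(b+.5)/5-.5,z) for a,b in pts],axis=0)
print(f([(220,215),(492,215),(490,582),(226,582)],.059),f([(114,118),(585,115),(573,563),(130,565)],.02))
print(manip.sign_off())
E
```

```text
[ 0.5856889  -0.29201466  0.059     ] [ 0.58465785 -0.29168952  0.02      ]
the job is handed in; nothing more can be done
None
```

All four supplies are in their matching holders, and I've handed the job in at about 35 s of the 120 s allowed. The sign-off gives no verdict, so the result rests on my own checks below.

I moved them in the order bottle, carton, vial, cup. The bottle was held by its cap and the others by the body or lid. Each was set down at the height that puts it on the recess floor before I released it. The robot ended about 0.2 m above the cup with the gripper open, touching nothing.

| Supply | Offset from holder centre (wrist camera) |
|---|---|
| Bottle | about 1 mm |
| Carton | about 1 mm, square in its recess |
| Vial | about 1–2 mm |
| Cup | about 2 mm |

- **Upright:** in the last scene and side pictures the bottle, cup and carton look upright. The vial, which the gripper hid from the scene camera, looks upright from the side. Tilt was judged by eye, not measured.
- **Beaker and tape:** the detections are within about 5 mm of their first values, which is the detector's own error, so I don't think either moved.
- **Disagreements:** the cameras differed on some positions. They put the cup holder up to 5 mm apart, and the bottle holder up to about 10 mm apart in one rough early reading. I used the close wrist views, which agreed with each other to about 1–2 mm. The last scene and side detections were 10–20 mm off the wrist values for some of the placed supplies, because they report the visible surface rather than the centre.
- **No failures:** no move or grasp had to be redone.

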